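# Load the lamp's battery case

### The arm

A 7-joint arm with a two-finger parallel gripper is mounted at the origin on the work surface. World frame = base frame: x ahead of the robot, y to its left, z up, the work surface at z = 0. Lengths are in m, angles in rad, forces in N, time in s.
With the tool pointing down it reaches from about 0.425 to 0.925 m from the base axis. Payload 6.8 kg.
Tool frame: the origin (TCP) lies midway between the tips of the shut fingers; the grasp point (between the pads) lies 19 mm behind it; x points along the fingers, z is the direction in which the jaws open and shut, and the axes are right-handed (so a half turn about x gives the same grasp; the last joint's range is limited). The gripper opens to 85 mm and grips with 20 to 120 N. Pads are 22 mm wide; open, the fingers measure 114 mm over their backs; the gripper's body (76 mm by 85 mm) begins 54 mm behind the grasp point. The pads swing forward as they close: fully open they stand 13 mm farther back than shut.
Start: joints at [-1.259, 0.477, 0.022, 1.555, -0.011, 1.109, -0.083], TCP at [0.275, 0.616, 0.231] pointing down, gripper open.
Joint ranges: [-2.96, 2.96], [-0.34, 2.1], [-1.41, 1.46], [0.24, 2.44], [-1.37, 4.51], [0.17, 1.92], [-2.96, 2.96]. Speed limits (rad/s): [2.39, 2.39, 3.14, 3.14, 3.14, 3.14, 3.14].

### API

Orientations are given as a unit quaternion [w, x, y, z].
In Python, from station import bot gives the robot as it stands. The module is installed in compiled form; this text tells all that it offers.
- The arm moves only by the shell command python3 -m jog 'ROWS' [FORCE]. ROWS is text: rows parted by semicolons, each of 7 numbers parted by spaces: the shift along the tool's x, y, z in mm, then the turn, a rotation vector about the tool's x, y, z in units of 6 degrees (1.0 is 6 degrees), then the finger opening in mm, from 0 to 85.4. A call has 1 to 5 rows; each row shifts and turns the commanded pose from where the row before left it, along the tool's axes as they then stand; what a row does not reach is not made up. A row lasts 1/10 s, in which the tool goes at most 50 mm and 8.59 degrees, less where a joint would pass 70% of its speed; a pose out of reach is approached as far as the arm can. A call with a gripper value outside its range is refused whole. The fingers move at their own pace and stop on an object; FORCE is the grip in N (left out, the last holds). Time passes only in rows, so rows that do not move let the fingers close. It gives the time, the measured TCP pose, the force and the opening at its end, in the units of the state.
- bot.get_obs(): the state, without advancing time (a new reading comes with each control period).
- bot.read_camera(name): name is "side" or "top" or "wrist"; returns (picture, depth): 420x560x3 uint8, red, green, blue; 420x560 float32, m along the optical axis (not along the pixel's ray), 0 where there is no reading.
- bot.calibration(name): a dict with "fx", "fy", "cx", "cy" (pixels), "T" (4x4, takes a point from camera to world coordinates). Camera axes: x right, y up, looking along -z (the intrinsics and any distortion apply to the point x, -y, -z); pixel columns grow to the right and rows downward; lengths in m; the calibration is good to about 2 mm. A picture is of the moment at which its call begins: read the wrist's pose just before it. calibration takes no time and is no camera call; for the wrist camera it gives the pose at the moment of the call.
- bot.hand_in(): hands the job in, once; it reports no verdict.
The state is a dict: "t": time; "q": joint angles; "joint_vel": joint speeds; "joint_torque": joint torques, N m; "eef_pos": TCP position; "tool_rot": TCP orientation; "contact_force": force on the tool from outside, world axes, zero at the start; "torque": the same for the moment, N m; "gripper_width": opening from 0.0 (shut) to 1.0 (fully open).
Only numpy, scipy, OpenCV 4.12 (cv2) and the standard library are available. Lean on these libraries where they do the work, as an engineer would, in place of code of your own. Each camera call takes 0.05 s, during which the arm holds its last target.

### The job

Lever the lid of the grey battery case open with the pry blade through the notch in its front, and drop every battery stick from the charging cradle foot-down (contact nub up) into the case, one to a bay. Then shut the lid fully and have the pry blade lying flat on the black rubber mat, wholly within it, without disturbing the other things on the bench.

Things in the scene. Friction and masses are not known exactly. Their poses are not given: they have to be found in the camera images.
- pack: Grey narrow battery case, fixed, upright: 42 (x) x 139 (y) x 100 mm high; origin at the centre of its underside, z up, front to -x. One row of four open-topped bays along y, each 30 x 30 mm, 96 mm deep (floor at z=4 mm), parted by 3 mm walls that end at z=85 mm. A flush lid covers them all. Behind it (x 21..96 mm) a black housing 66 mm high.
- pack_notch (a point): Middle of the pry notch in the top of the case's front wall (x=-21 mm, z=96 mm), the only way under the lid: 44 mm wide, 8 mm high (z=92 mm up to the lid's underside at z=100 mm), through the 6 mm thick wall into the hollow of the case. Axes as the case.
- pack_bay0 (a point): Centre of the mouth of bay 0, at rim height (100 mm above the bench); axes as the case. Bays run 0..3 towards the case's +y.
- pack_bay1 (a point): Centre of the mouth of bay 1, at rim height (100 mm above the bench); axes as the case. Bays run 0..3 towards the case's +y.
- pack_bay2 (a point): Centre of the mouth of bay 2, at rim height (100 mm above the bench); axes as the case. Bays run 0..3 towards the case's +y.
- pack_bay3 (a point): Centre of the mouth of bay 3, at rim height (100 mm above the bench); axes as the case. Bays run 0..3 towards the case's +y.
- lid (a joint): Hinge angle of the case's lid, rad: 0 shut, 1.95 fully open (tipped back beyond upright). The lid is a 42 x 137 x 4 mm plate, hinged along the rear rim; it is slightly stiff and stays where it is left.
- lid_hinge (a point): Middle of the lid's hinge line (along the case's y), 21 mm behind the case's centre and 100 mm above the bench.
- cradle: Black charging cradle, fixed: base 85 (x) x 235 (y) x 12 mm, origin at the centre of its underside. Four square wells (inside 26 x 26 mm, 41 mm deep) along y at -90, -30, 30, 90 mm lean 25 degrees (0.436 rad): their mouths look up and to the cradle's -x. A well's floor centre is at x=11, z=22 mm. Some wells may be empty.
- stick0: Battery stick, if present (None if absent): white round rod 22 mm in diameter, 86 mm long plus a steel contact nub 10 mm across and 4 mm high on top, 90 g. Origin at the centre of its flat foot, z along the rod towards the nub. Starts in a well of the cradle, leaning with it, upper 49 mm showing.
- stick1: Battery stick, if present (None if absent): white round rod 22 mm in diameter, 86 mm long plus a steel contact nub 10 mm across and 4 mm high on top, 90 g. Origin at the centre of its flat foot, z along the rod towards the nub. Starts in a well of the cradle, leaning with it, upper 49 mm showing.
- stick2: Battery stick, if present (None if absent): white round rod 22 mm in diameter, 86 mm long plus a steel contact nub 10 mm across and 4 mm high on top, 90 g. Origin at the centre of its flat foot, z along the rod towards the nub. Starts in a well of the cradle, leaning with it, upper 49 mm showing.
- stick3: Battery stick, if present (None if absent): white round rod 22 mm in diameter, 86 mm long plus a steel contact nub 10 mm across and 4 mm high on top, 90 g. Origin at the centre of its flat foot, z along the rod towards the nub. Starts in a well of the cradle, leaning with it, upper 49 mm showing.
- pry: Pry blade, 190 mm long, lying flat, 90 g: square wooden handle 100 x 20 x 20 mm (local x -100..0) and a flat steel blade 90 mm long, 16 mm wide, 2.5 mm thick (local x 0..90, its mid-plane 10 mm above the handle's underside). Origin under the handle's blade end, x along the blade, z up.
- pry_tip (a point): Middle of the blade's tip, x=90 mm, 10 mm above the handle's underside.
- pry_end (a point): Middle of the handle's rear end, x=-100 mm, 10 mm above its underside.
- mat: Black rubber tool mat, fixed, flat: 260 (x) x 150 (y) x 3 mm, origin at the centre of its underside.
- tape: Roll of black tape, 54 mm across, 19 mm high; bystander, leave alone.
- mug: White mug, 80 mm across, 90 mm high; bystander.
- jar: Glass jar, 60 mm across, 80 mm high; bystander.
- socket: Steel socket, 28 mm across, 30 mm high; bystander.
- relay: Black relay block 50 x 35 x 30 mm; bystander.

How it is judged:
On the way, in this order (a step that is already met when the one before it is completed fails the run):
1. the lid is levered open by the pry blade, not by the fingers (value of joint lid above 0.3 rad and contact force between pry and lid above 0.1 N and contact force between the fingers and lid below 0.1 N), for 0.05 s.
2. every stick present stands in the case, foot down (x of stick0 in the frame of pack between -0.016 and 0.016 m and y of stick0 in the frame of pack between -0.066 and 0.066 m and z of each of stick0, stick1, stick2, stick3 in the frame of pack below 0.012 m and angle between each of stick0, stick1, stick2, stick3's own z axis and vertical below 0.25 rad and x of stick1 in the frame of pack between -0.016 and 0.016 m and y of stick1 in the frame of pack between -0.066 and 0.066 m and x of stick2 in the frame of pack between -0.016 and 0.016 m and y of stick2 in the frame of pack between -0.066 and 0.066 m and x of stick3 in the frame of pack between -0.016 and 0.016 m and y of stick3 in the frame of pack between -0.066 and 0.066 m and value of joint lid above 0.5 rad), for 0.2 s.
3. the lid is shut (value of joint lid below 0.06 rad), for 0.2 s.
At the end, for the whole second after the job is handed in: The lid is shut (under 0.06 rad), every stick present stands foot-down on the floor of a bay (foot under 12 mm above the case's underside), and the pry blade lies at rest flat on the mat with tip and handle end inside its edges (value of joint lid below 0.06 rad and x of stick0 in the frame of pack between -0.016 and 0.016 m and y of stick0 in the frame of pack between -0.066 and 0.066 m and z of each of stick0, stick1, stick2, stick3 in the frame of pack below 0.012 m and angle between each of stick0, stick1, stick2, stick3's own z axis and vertical below 0.25 rad and x of stick1 in the frame of pack between -0.016 and 0.016 m and y of stick1 in the frame of pack between -0.066 and 0.066 m and x of stick2 in the frame of pack between -0.016 and 0.016 m and y of stick2 in the frame of pack between -0.066 and 0.066 m and x of stick3 in the frame of pack between -0.016 and 0.016 m and y of stick3 in the frame of pack between -0.066 and 0.066 m and x of pry_tip in the frame of mat between -0.13 and 0.13 m and y of pry_tip in the frame of mat between -0.075 and 0.075 m and z of pry_tip in the frame of mat between 0 and 0.02 m and x of pry_end in the frame of mat between -0.13 and 0.13 m and y of pry_end in the frame of mat between -0.075 and 0.075 m and z of pry_end in the frame of mat between 0 and 0.02 m and linear speed of pry below 0.02 m/s); the robot touches nothing.
It fails at once if a bystander is moved by more than 3 cm (distance of any of tape, mug, jar, socket, relay from where it was at the start of the episode above 0.03 m).
Of stick0, stick1, stick2, stick3 only 2 to 4 are there at a start; the rules pass over those that are not, and their reading is None.
At some moment in a run one of pry may be knocked a few centimetres aside while the robot is not near it.
It also fails if it takes over 210 s, if anything falls off the work surface, if the arm or the gripper's body presses on something with over 40 N, if the wrist force passes 120 N, or if a joint passes its speed limit or range.

## Working session

There is one attempt and no reset: what is moved stays moved. The work goes in short steps, Python scripts to look and compute and a shell command to move; the robot and the scene stay as the last step left them, time stands still between calls to the robot, and variables do not carry over. Pictures are saved under pics/ and viewed, and the job is handed in when it is done.

```bash
ls; mkdir -p pics; cat > h.py <<'E'
import numpy as np, cv2, json
from station import bot
def snap(n,f):
    c=bot.calibration(n); im,d=bot.read_camera(n)
    cv2.imwrite('pics/'+f+'.png',im[:,:,::-1]); np.savez('pics/'+f+'.npz',im=im,d=d,**{k:np.array(c[k]) for k in('fx','fy','cx','cy','T')}); return im,d,c
E
python3 - <<'E'
from h import *
print(bot.get_obs())
for n in('side','top','wrist'):
    im,d,c=snap(n,n+'0'); print(n,{k:v for k,v in c.items() if k!='T'}); print(np.round(c['T'],3))
E
```

```text
pics
{'t': 0.0, 'q': array([-1.25909036,  0.47781226,  0.02232724,  1.55643755, -0.01150475,
        1.10930369, -0.08309571]), 'joint_vel': array([ 6.04623180e-04, -2.76129519e-04,  2.41039932e-05, -4.49967397e-04,
        6.34572395e-04, -2.15525679e-04, -5.17326551e-04]), 'joint_torque': array([ 2.87454204e-04, -5.96457553e+01,  1.60771083e+00, -2.81198072e+01,
        1.24144630e-02,  9.13322379e-03,  1.09152538e-05]), 'eef_pos': array([0.27488396, 0.61584943, 0.23032319]), 'tool_rot': array([ 0.59268312, -0.38524271,  0.59371906,  0.38446386]), 'contact_force': array([ 0.51041224, -0.40973301,  0.75922058]), 'torque': array([ 0.04514423,  0.03609541, -0.01234732]), 'gripper_width': 1.0037787559997102}
side {'fx': 381.83312593009003, 'fy': 381.83312593009003, 'cx': 277.977091771969, 'cy': 217.6525577496469}
[[-0.998  0.044 -0.055  0.486]
 [-0.069 -0.771  0.633  0.559]
 [-0.014  0.636  0.772  0.753]
 [ 0.     0.     0.     1.   ]]
top {'fx': 434.07843926064686, 'fy': 434.07843926064686, 'cx': 276.92241204491756, 'cy': 203.23084369863716}
[[-1.300e-02  9.990e-01 -5.000e-02  4.860e-01]
 [-1.000e+00 -1.300e-02 -1.300e-02  1.000e-03]
 [-1.400e-02  5.000e-02  9.990e-01  1.273e+00]
 [ 0.000e+00  0.000e+00  0.000e+00  1.000e+00]]
wrist {'fx': 296.1670719392217, 'fy': 296.1670719392217, 'cx': 278.3761902690191, 'cy': 206.41848703974563}
[[ 0.408 -0.868 -0.282  0.203]
 [ 0.913  0.388  0.128  0.649]
 [-0.002 -0.309  0.951  0.374]
 [ 0.     0.     0.     1.   ]]
```

View pics/top0.png

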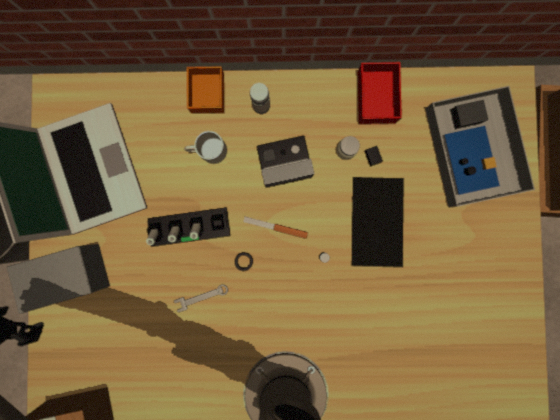

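View pics/side0.png

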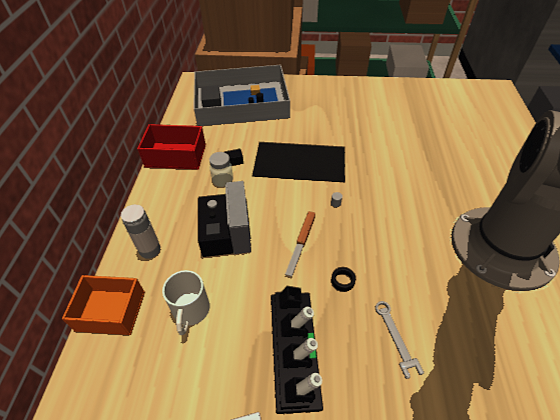

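View pics/wrist0.png

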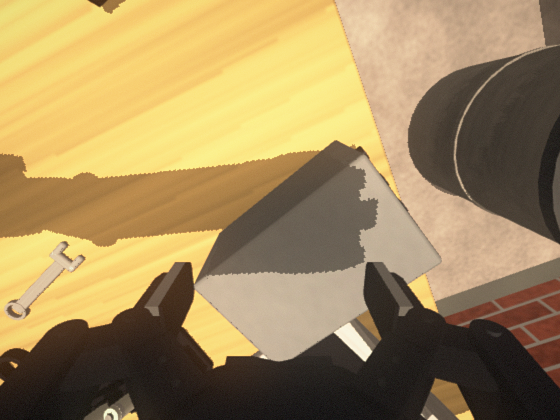

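The top view shows the case with its grey lid at (286,172) and the black housing behind it at (285,150). The cradle is at (189,227) with three sticks at (153,236), (175,234) and (196,231), and its right well at (218,222) is empty. The pry lies between its tip at (245,220) and its handle end at (307,235). The mat is at (378,222), the tape at (244,261) and the socket at (324,257). The side view agrees.

```bash
cat >> h.py <<'E'
def ray(c,u,v):
    T=np.array(c['T']); d=T[:3,:3]@np.array([(u-c['cx'])/c['fx'],-(v-c['cy'])/c['fy'],-1.]); return T[:3,3],d
def onz(c,u,v,z):
    o,d=ray(c,u,v); return o+d*(z-o[2])/d[2]
def load(f):
    z=np.load('pics/'+f+'.npz'); return z['im'],z['d'],z
def cloud(d,c):
    v,u=np.mgrid[:d.shape[0],:d.shape[1]]; T=np.array(c['T'])
    p=np.stack([(u-c['cx'])/c['fx']*d,-(v-c['cy'])/c['fy']*d,-d],-1); return p@T[:3,:3].T+T[:3,3]
E
python3 - <<'E'
from h import *
im,d,c=load('top0')
P=cloud(d,c)
for n,(u,v),z in [('lidc',(286,172),.104),('matTL',(353,178),.003),('matTR',(404,179),.003),('matBR',(403,266),.003),('matBL',(352,265),.003),('tip',(245,219),.01),('bladeend',(275,227),.01),('end',(307,235),.02),('tape',(244,261),.019),('socket',(324,257),.03),('mug',(210,147),.09),('jar',(348,147),.08),('relay',(374,156),.03),('crTL',(148,220),.012),('crTR',(228,209),.012),('crBL',(150,246),.012),('crBR',(230,235),.012)]:
    print(n,np.round(onz(c,u,v,z),3),np.round(P[v,u],3))
E
```

```text
lidc [ 0.629 -0.009  0.104] [ 0.629 -0.009  0.104]
matTL [ 0.621 -0.206  0.003] [ 0.621 -0.206  0.005]
matTR [ 0.616 -0.355  0.003] [ 0.617 -0.357 -0.005]
matBR [ 0.363 -0.345  0.003] [ 0.363 -0.345  0.004]
matBL [ 0.368 -0.198  0.003] [ 0.367 -0.199 -0.001]
tip [0.505 0.111 0.01 ] [0.505 0.111 0.013]
bladeend [0.481 0.024 0.01 ] [0.481 0.024 0.018]
end [ 0.456 -0.068  0.02 ] [ 0.456 -0.069  0.003]
tape [0.384 0.114 0.019] [ 0.382  0.116 -0.   ]
socket [ 0.394 -0.115  0.03 ] [ 0.394 -0.115  0.032]
mug [0.703 0.199 0.09 ] [0.718 0.212 0.009]
jar [ 0.699 -0.182  0.08 ] [ 0.699 -0.181  0.082]
relay [ 0.681 -0.263  0.03 ] [ 0.68  -0.263  0.033]
crTL [0.506 0.394 0.012] [0.506 0.395 0.007]
crTR [0.535 0.16  0.012] [ 0.535  0.162 -0.002]
crBL [0.43  0.388 0.012] [0.43  0.385 0.02 ]
crBR [0.459 0.155 0.012] [0.459 0.156 0.004]
```

```bash
python3 - <<'E'
from h import *
im,d,c=load('top0')
a=im[120:280,140:310]; cv2.imwrite('pics/topz.png',cv2.resize(a,None,fx=4.5,fy=3.7,interpolation=cv2.INTER_CUBIC)[:,:,::-1])
E
```

```text
(no output)
```

View pics/topz.png

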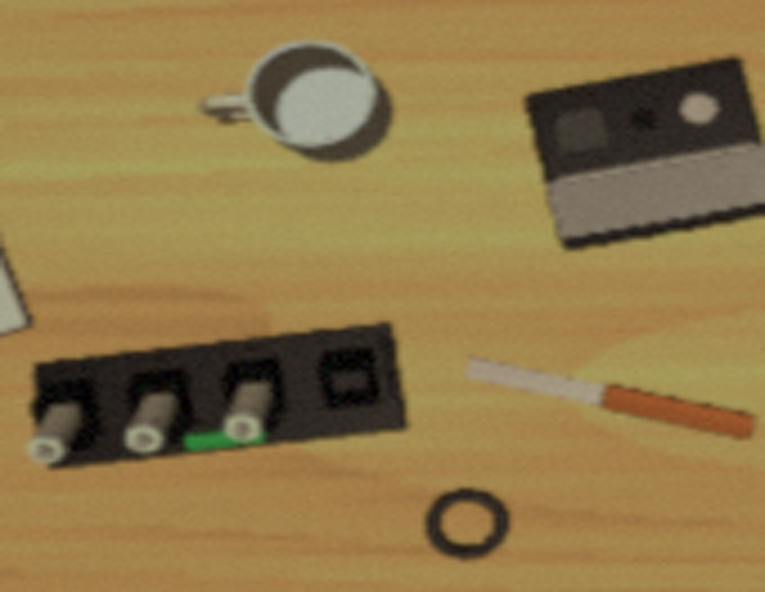

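```bash
cat >> h.py <<'E'
from scipy.spatial.transform import Rotation as Ro
def pose():
    o=bot.get_obs(); q=o['tool_rot']; return o['eef_pos'],Ro.from_quat([q[1],q[2],q[3],q[0]]),o
def axes(xa,za):
    xa=np.array(xa,float); xa/=np.linalg.norm(xa); za=np.array(za,float); za-=xa*(za@xa); za/=np.linalg.norm(za)
    return Ro.from_matrix(np.stack([xa,np.cross(za,xa),za],1))
def plan(p,R,n=None,g=85,p0=None,R0=None):
    a,B,o=pose()
    if p0 is not None:a,B=p0,R0
    p=np.array(p); rv=(B.inv()*R).as_rotvec(degrees=True); D=p-a
    m=max(1,int(np.ceil(max(np.linalg.norm(D)/.045,np.linalg.norm(rv)/8.0)))); n=n or m
    print('dist mm',round(np.linalg.norm(D)*1e3,1),'ang',round(np.linalg.norm(rv),1),'rows',n,'(min',m,')'); print('tool shift total',np.round(B.inv().apply(D)*1e3,1),'rot units',np.round(rv/6,2))
    out=[]
    for k in range(n):
        Rk=B*Ro.from_rotvec(rv*k/n,degrees=True); s=Rk.inv().apply(D/n)*1e3
        out.append(' '.join(f'{x:.1f}' for x in s)+' '+' '.join(f'{x:.2f}' for x in rv/6/n)+f' {g}')
    for i in range(0,n,5): print('; '.join(out[i:i+5]))
def down(yaw): # tool z horizontal at yaw rad
    return axes([0,0,-1],[np.cos(yaw),np.sin(yaw),0])
E
python3 - <<'E'
from h import *
p,R,o=pose(); print(np.round(R.as_matrix(),2))
# pry dir 74.7deg; tool z options: 164.7 / -15.3
c=np.array([.475,.015,.26])
for y in(164.7,-15.3): plan(c,down(np.radians(y)))
E
```

```text
[[-0.   -0.91  0.41]
 [-0.    0.41  0.91]
 [-1.   -0.   -0.  ]]
dist mm 634.1 ang 98.7 rows 15 (min 15 )
tool shift total [ -28.7 -427.6 -467.3] rot units [-1.646e+01 -1.000e-02 -1.000e-02]
-1.9 -28.5 -31.2 -1.10 -0.00 -0.00 85; -1.9 -24.7 -34.2 -1.10 -0.00 -0.00 85; -1.9 -20.7 -36.8 -1.10 -0.00 -0.00 85; -1.9 -16.3 -39.0 -1.10 -0.00 -0.00 85; -1.9 -11.7 -40.6 -1.10 -0.00 -0.00 85
-1.9 -7.0 -41.6 -1.10 -0.00 -0.00 85; -1.9 -2.2 -42.2 -1.10 -0.00 -0.00 85; -1.9 2.7 -42.1 -1.10 -0.00 -0.00 85; -1.9 7.5 -41.6 -1.10 -0.00 -0.00 85; -1.9 12.2 -40.4 -1.10 -0.00 -0.00 85
-1.9 16.8 -38.8 -1.10 -0.00 -0.00 85; -1.9 21.1 -36.6 -1.10 -0.00 -0.00 85; -2.0 25.1 -33.9 -1.10 -0.00 -0.00 85; -2.0 28.9 -30.8 -1.10 -0.00 -0.00 85; -2.0 32.2 -27.3 -1.10 -0.00 -0.00 85
dist mm 634.1 ang 81.3 rows 15 (min 15 )
tool shift total [ -28.7 -427.6 -467.3] rot units [ 1.354e+01 -1.000e-02  1.000e-02]
-1.9 -28.5 -31.2 0.90 -0.00 0.00 85; -1.9 -31.3 -28.3 0.90 -0.00 0.00 85; -1.9 -33.9 -25.2 0.90 -0.00 0.00 85; -1.9 -36.1 -21.9 0.90 -0.00 0.00 85; -1.9 -38.0 -18.4 0.90 -0.00 0.00 85
-1.9 -39.6 -14.8 0.90 -0.00 0.00 85; -1.9 -40.8 -11.0 0.90 -0.00 0.00 85; -1.9 -41.6 -7.1 0.90 -0.00 0.00 85; -1.9 -42.1 -3.1 0.90 -0.00 0.00 85; -2.0 -42.2 0.9 0.90 -0.00 0.00 85
-2.0 -41.9 4.9 0.90 -0.00 0.00 85; -2.0 -41.3 8.8 0.90 -0.00 0.00 85; -2.0 -40.3 12.7 0.90 -0.00 0.00 85; -2.0 -38.9 16.4 0.90 -0.00 0.00 85; -2.0 -37.2 20.0 0.90 -0.00 0.00 85
```

```bash
python3 -m jog '-2 -28.5 -31 0.9 0 0 85; -2 -31 -28 0.9 0 0 85; -2 -34 -25 0.9 0 0 85; -2 -36 -22 0.9 0 0 85; -2 -38 -18 0.9 0 0 85' 60
python3 -m jog '-2 -39.5 -15 0.9 0 0 85; -2 -41 -11 0.9 0 0 85; -2 -41.5 -7 0.9 0 0 85; -2 -42 -3 0.9 0 0 85; -2 -42 1 0.9 0 0 85'
python3 -m jog '-2 -42 5 0.9 0 0 85; -2 -41 9 0.9 0 0 85; -2 -40 13 0.9 0 0 85; -2 -39 16.5 0.9 0 0 85; -2 -37 20 0.9 0 0 85'
python3 - <<'E'
from h import *
p,R,o=pose(); print(p,np.round(R.as_matrix(),3),o['q'])
snap('wrist','w1')
E
```

```text
t: 0.65
eef_pos: [0.3425, 0.4153, 0.2411]
tool_rot: [0.667, -0.235, 0.667, 0.234]
contact_force: [0.5, 1.0, 0.1]
gripper_width: 0.994
t: 1.15
eef_pos: [0.4094, 0.2153, 0.2513]
tool_rot: [0.703, -0.072, 0.703, 0.072]
contact_force: [0.6, -0.3, 0.7]
gripper_width: 1.0
t: 1.65
eef_pos: [0.4775, 0.016, 0.2615]
tool_rot: [0.701, 0.094, 0.701, -0.094]
contact_force: [0.4, 1.2, 0.0]
gripper_width: 0.994
[0.47745059 0.01595504 0.26145386] [[ 0.     0.263  0.965]
 [ 0.     0.965 -0.263]
 [-1.     0.     0.   ]] [-0.68274606  0.11451201  0.57116046  2.00525755 -0.07213983  1.04076416
 -0.34456492]
```

View pics/w1.png

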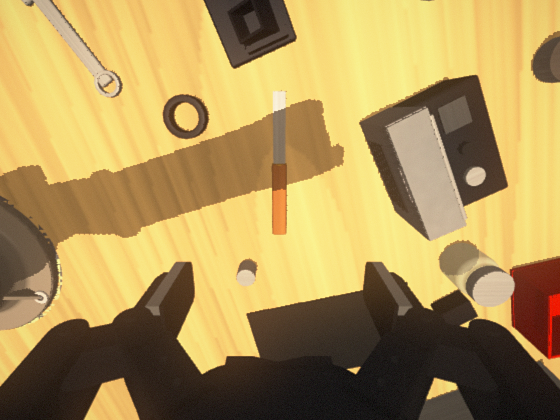

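The wrist view shows the pry pointing straight up the picture, tip (279,92), handle end (279,233). The grey lid spans about (385,125) to (465,235), with the socket at (247,272) and the tape at (185,117).

```bash
python3 - <<'E'
from h import *
im,d,c=load('w1'); P=cloud(d,c)
hsv=cv2.cvtColor(im,cv2.COLOR_RGB2HSV)
# handle corners & blade
for (u0,u1,v0,v1) in [(262,298,85,242)]:
    for v in range(88,240,8):
        print(v,[int(x) for x in hsv[v,265:295:2,1]])
m=(np.abs(P[:,:,2]-.104)<.006)
m[:, :340]=0; m[260:]=0
k=cv2.morphologyEx(m.astype(np.uint8),cv2.MORPH_OPEN,np.ones((3,3)))
cs,_=cv2.findContours(k,0,2); cc=max(cs,key=cv2.contourArea); r=cv2.minAreaRect(cc); print(r,cv2.boxPoints(r))
W=np.array([onz(c,x[0][0],x[0][1],.104)[:2] for x in cc]).astype(np.float32)*1000
r=cv2.minAreaRect(W); print(r, cv2.boxPoints(r))
print('lid z',np.median(P[:,:,2][k>0]))
for u,v in [(400,150),(420,190),(380,170),(450,130),(470,200)]: print(u,v,P[v,u])
E
```

```text
88 [124, 124, 119, 118, 118, 122, 123, 122, 126, 126, 124, 121, 125, 125, 127]
96 [128, 129, 126, 123, 41, 35, 39, 44, 40, 44, 75, 126, 124, 123, 126]
104 [120, 126, 130, 129, 42, 34, 39, 40, 39, 40, 65, 125, 127, 146, 149]
112 [117, 121, 125, 133, 58, 76, 77, 77, 77, 76, 109, 150, 147, 152, 150]
120 [148, 148, 147, 141, 75, 75, 75, 79, 73, 74, 103, 147, 148, 151, 146]
128 [148, 149, 151, 150, 97, 71, 70, 79, 71, 72, 122, 148, 147, 147, 149]
136 [147, 143, 148, 147, 101, 70, 72, 76, 77, 73, 122, 146, 150, 148, 149]
144 [146, 143, 149, 150, 95, 75, 70, 75, 70, 75, 118, 147, 148, 147, 150]
152 [154, 146, 150, 147, 93, 75, 69, 72, 76, 71, 117, 153, 148, 149, 150]
160 [147, 148, 150, 153, 115, 73, 77, 76, 74, 73, 122, 150, 150, 150, 152]
168 [146, 147, 148, 159, 178, 176, 178, 176, 182, 180, 181, 146, 145, 150, 150]
176 [152, 143, 150, 146, 184, 183, 182, 175, 178, 177, 179, 147, 151, 148, 147]
184 [151, 147, 150, 149, 182, 184, 177, 178, 178, 176, 182, 144, 119, 117, 113]
192 [128, 128, 122, 126, 191, 187, 187, 188, 187, 183, 187, 112, 113, 114, 114]
200 [123, 126, 127, 130, 188, 182, 1
[... 314 characters left out ...]
184, 185, 181, 180, 187, 180, 120, 118, 115, 114]
((428.1917724609375, 173.17807006835938), (127.80895233154297, 49.859535217285156), 69.44395446777344) [[382.41095 122.09586]
 [429.0959  104.58903]
 [473.9726  224.26028]
 [427.28766 241.76712]]
((631.0248413085938, -12.477157592773438), (46.53202438354492, 139.14295959472656), 11.608660697937012) [[594.23517   50.989502]
 [622.2343   -85.30727 ]
 [667.8145   -75.94382 ]
 [639.81537   60.35295 ]]
lid z 0.10471852384804026
400 150 [0.60665607 0.02346823 0.10352515]
420 190 [ 0.62053345 -0.02314034  0.10473781]
380 170 [ 0.6074778  -0.01458974  0.02039579]
450 130 [0.67567718 0.02257663 0.06803797]
470 200 [ 0.69218939 -0.06606247  0.06631844]
```

```bash
python3 - <<'E'
from h import *
im,d,c=load('w1')
hsv=cv2.cvtColor(im,cv2.COLOR_RGB2HSV)
S=hsv[:,:,1].astype(int);Hh=hsv[:,:,0]
for v in (84,86,88,90,92,94,160,162,164,166,230,232,234,236,238): print(v,S[v,276:283:3])
a=onz(c,279.3,91.5,.011);b=onz(c,279.2,163.5,.02);e=onz(c,279.2,234,.02)
print(a,b,e,np.linalg.norm(a-b),np.linalg.norm(b-e),np.degrees(np.arctan2(*(a-e)[[1,0]])))
# lid by colour zoom
x=im[90:260,340:520]; cv2.imwrite('pics/w1z.png',cv2.resize(x,None,fx=4,fy=3.5,interpolation=cv2.INTER_CUBIC)[:,:,::-1])
E
```

```text
84 [119 121 123]
86 [119 121 126]
88 [122 122 124]
90 [110 118 117]
92 [32 44 40]
94 [34 42 40]
160 [76 76 71]
162 [77 77 73]
164 [167 176 184]
166 [180 183 180]
230 [189 183 180]
232 [185 181 186]
234 [164 164 162]
236 [127 129 123]
238 [127 131 125]
[0.50548917 0.11360452 0.011     ] [0.48212833 0.02852773 0.02      ] [ 0.45588214 -0.06768405  0.02      ] 0.08868365002995385 0.09972747655943189 74.69644656728062
```

View pics/w1z.png

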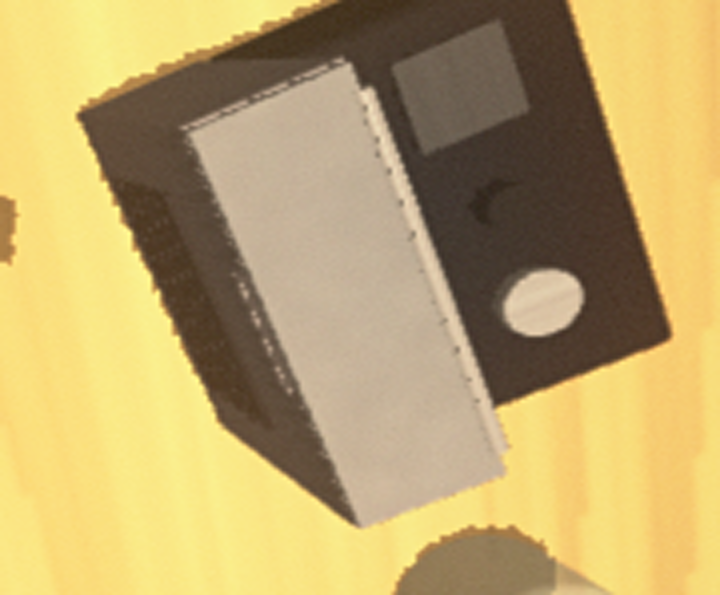

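The close-up shows the lid's corners at zoom pixels (187,130), (347,60), (505,472) and (360,525). The notch appears as light specks on the front edge, from (235,270) to (290,390).

```bash
python3 - <<'E'
from h import *
im,d,c=load('w1')
q=[onz(c,340+x/4-.5,90+y/3.5-.5,.104) for x,y in[(187,130),(347,60),(487,475),(360,525)]]
for a in q: print(np.round(a,4))
fl,rl,rr,fr=q
print(np.linalg.norm(fl-rl),np.linalg.norm(fl-fr),np.degrees(np.arctan2(*(-(fl-fr))[[0,1]])))
print('front mid',(fl+fr)/2)
# pry grasp: local x=-22, TCP z .006
yaw=np.radians(74.7); u=np.array([np.cos(yaw),np.sin(yaw),0]); o=np.array([.4821,.0285,0])
g=o-.03*u
plan(g+[0,0,.06],down(np.radians(-15.3)),5); print(g)
E
```

```text
[0.5967 0.0498 0.104 ]
[0.6367 0.0581 0.104 ]
[ 0.6594 -0.0751  0.104 ]
[ 0.6241 -0.083   0.104 ]
0.04089113766409696 0.13565593687863411 168.3397285874468
front mid [ 0.6103894  -0.01662095  0.104     ]
dist mm 202.5 ang 0.7 rows 5 (min 5 )
tool shift total [202.3  -9.9  -3. ] rot units [-0.12  0.03  0.02]
40.5 -2.0 -0.6 -0.02 0.01 0.00 85; 40.5 -2.0 -0.6 -0.02 0.01 0.00 85; 40.5 -2.0 -0.6 -0.02 0.01 0.00 85; 40.5 -2.0 -0.5 -0.02 0.01 0.00 85; 40.5 -2.0 -0.5 -0.02 0.01 0.00 85
[ 4.74183809e-01 -4.36722554e-04  0.00000000e+00]
```

```bash
python3 -m jog '40.5 -2 -0.5 0 0 0 50; 40.5 -2 -0.5 0 0 0 50; 40.5 -2 -0.5 0 0 0 50; 40.5 -2 -0.5 0 0 0 50; 40.5 -2 -1 0 0 0 50'
python3 -m jog '20 0 0 0 0 0 50; 20 0 0 0 0 0 50; 8 0 0 0 0 0 50; 6 0 0 0 0 0 50; 0 0 0 0 0 0 50'
python3 -m jog '0 0 0 0 0 0 10; 0 0 0 0 0 0 10; 0 0 0 0 0 0 10; 0 0 0 0 0 0 10; 0 0 0 0 0 0 10' 100
python3 - <<'E'
from h import *
print(pose()[0])
snap('wrist','w2')
E
```

```text
t: 2.2
eef_pos: [0.4718, 0.0091, 0.0573]
tool_rot: [0.701, 0.092, 0.701, -0.092]
contact_force: [1.1, -0.1, -0.3]
gripper_width: 0.583
t: 2.7
eef_pos: [0.4719, 0.0089, 0.0048]
tool_rot: [0.701, 0.093, 0.701, -0.093]
contact_force: [-1.2, -0.2, 0.2]
gripper_width: 0.586
t: 3.2
eef_pos: [0.4728, 0.0089, 0.006]
tool_rot: [0.702, 0.093, 0.7, -0.092]
contact_force: [-1.4, -1.1, 8.9]
gripper_width: 0.204
[0.47281183 0.00893875 0.0060359 ]
```

View pics/w2.png

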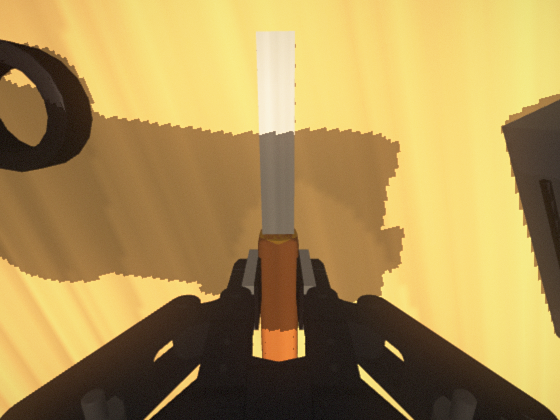

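Gripped: the handle sits square between the pads, with the blade at cols 257–296 and its tip at row 32.

```bash
python3 -m jog '-30 0 0 0 0 0 10; -40 0 0 0 0 0 10; -40 0 0 0 0 0 10; -30 0 0 0 0 0 10; 0 0 0 0 0 0 10'
python3 - <<'E'
from h import *
plan([.4866,-.0421,.15],down(np.radians(-78.34)),g=10)
E
```

```text
t: 3.75
eef_pos: [0.4745, 0.0091, 0.1487]
tool_rot: [0.704, 0.094, 0.698, -0.091]
contact_force: [0.4, 0.7, -1.1]
gripper_width: 0.205
dist mm 52.7 ang 63.3 rows 8 (min 8 )
tool shift total [ -1.3 -46.3  25. ] rot units [10.55  0.03 -0.07]
-0.2 -5.8 3.1 1.32 0.00 -0.01 10; -0.2 -5.3 3.9 1.32 0.00 -0.01 10; -0.2 -4.7 4.6 1.32 0.00 -0.01 10; -0.2 -4.0 5.2 1.32 0.00 -0.01 10; -0.2 -3.3 5.7 1.32 0.00 -0.01 10
-0.2 -2.5 6.1 1.32 0.00 -0.01 10; -0.2 -1.6 6.4 1.32 0.00 -0.01 10; -0.2 -0.7 6.5 1.32 0.00 -0.01 10
```

```bash
python3 -m jog '0 -6 3 1.32 0 0 10; 0 -5.5 4 1.32 0 0 10; 0 -5 4.5 1.32 0 0 10; 0 -4 5 1.32 0 0 10; 0 -3.5 5.5 1.32 0 0 10'
python3 -m jog '0 -2.5 6 1.32 0 0 10; 0 -1.5 6.5 1.32 0 0 10; 0 -1 6.5 1.32 0 0 10; 0 0 0 0 0 0 10; 0 0 0 0 0 0 10'
python3 - <<'E'
from h import *
p,R,o=pose();print(p,R.as_matrix().round(3))
snap('wrist','w3')
E
```

```text
t: 4.25
eef_pos: [0.4781, -0.0238, 0.1442]
tool_rot: [0.627, 0.326, 0.628, -0.326]
contact_force: [0.5, 0.1, -1.2]
gripper_width: 0.205
t: 4.75
eef_pos: [0.4825, -0.0427, 0.1443]
tool_rot: [0.548, 0.446, 0.549, -0.446]
contact_force: [-0.4, 0.2, -1.1]
gripper_width: 0.2
[ 0.4824752  -0.04268819  0.14429372] [[-0.001  0.979  0.204]
 [-0.     0.204 -0.979]
 [-1.    -0.001 -0.   ]]
```

View pics/w3.png

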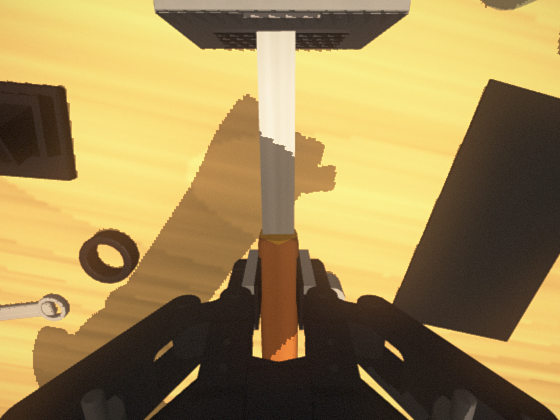

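The blade tip is at (277,32), just under the lid's front edge in the picture. That edge runs along row 10, from col 155 to col 409. The notch shows at cols 243–320.

```bash
python3 - <<'E'
from h import *
im,d,c=load('w3'); g=cv2.cvtColor(im,cv2.COLOR_RGB2GRAY).astype(int)
p,R,o=pose()
print('row4',g[4,150:165],g[4,402:418]); print('row 8',[int(x) for x in g[8,150:165]],[int(x) for x in g[8,402:418]])
for v in(14,15,16,17,18): print(v,[int(x) for x in g[v,236:330:3]])
print('col200',[int(x) for x in g[0:20,200]],'col 360',[int(x) for x in g[0:20,360]])
for r in (34,60,100,140): print(r,[int(x) for x in g[r,253:262]],[int(x) for x in g[r,290:300]])
print('col',[int(x) for x in g[26:36,277]])
for n,(u,v,z) in {'L':(154.5,10,.104),'Rt':(409,10,.104),'n1':(243,16,.1),'n2':(320,16,.1),'tip':(276.7,31,.148),'bl':(277,235,.158)}.items():
    w=onz(c,u,v,z); print(n,w.round(4),'tool',(R.inv().apply(w-p)*1e3).round(1))
P=cloud(d,c)
for v in range(34,230,20): print(v,P[v,277].round(4))
print('lid',np.median(P[2:9,200:360,2]))
E
```

```text
row4 [220 222 218 185 155 169 172 171 172 171 173 169 170 172 172] [176 176 178 176 178 175 176 169 180 217 219 219 217 219 217 217]
row 8 [223, 221, 222, 220, 182, 167, 168, 167, 170, 167, 166, 166, 167, 167, 164] [175, 177, 175, 178, 179, 177, 177, 172, 221, 221, 220, 219, 219, 219, 218, 218]
14 [58, 63, 60, 92, 90, 108, 107, 91, 91, 93, 91, 111, 92, 93, 95, 95, 91, 110, 93, 90, 94, 93, 92, 92, 92, 90, 90, 96, 80, 70, 69, 56]
15 [54, 60, 56, 92, 89, 175, 168, 111, 90, 91, 92, 178, 111, 93, 93, 95, 90, 170, 110, 90, 92, 94, 89, 111, 90, 92, 94, 114, 109, 60, 60, 55]
16 [53, 59, 59, 95, 92, 175, 175, 173, 95, 91, 89, 177, 177, 112, 104, 91, 91, 181, 178, 103, 93, 94, 92, 175, 108, 105, 92, 121, 97, 59, 61, 60]
17 [56, 62, 69, 113, 74, 117, 121, 122, 112, 76, 75, 122, 150, 141, 143, 79, 81, 151, 150, 143, 88, 79, 97, 147, 142, 142, 79, 136, 89, 55, 64, 61]
18 [57, 51, 60, 66, 56, 61, 60, 61, 68, 56, 57, 61, 68, 73, 74, 56, 53, 69, 75, 71, 61, 56, 58, 68, 70, 70, 59, 70, 61, 56, 62, 60]
col200 [173, 171, 170, 172, 174, 174, 174, 175, 172, 151, 110, 79, 109, 61, 55, 58, 56, 57, 58, 57] 
[... 483 characters left out ...]
3, 140, 139]
col [62, 62, 62, 67, 89, 159, 221, 221, 220, 220]
L [0.5968 0.049  0.104 ] tool [ 40.3 130.5 -66.2]
Rt [ 0.6245 -0.0846  0.104 ] tool [ 40.3 130.4  70.2]
n1 [0.6046 0.0027 0.1   ] tool [ 44.3 128.7 -19.3]
n2 [ 0.6132 -0.0388  0.1   ] tool [ 44.3 128.7  23.1]
tip [ 0.5908 -0.0194  0.148 ] tool [ -3.7 110.7  -0.6]
bl [ 0.505  -0.0373  0.158 ] tool [-13.6  23.   -0.6]
34 [ 0.5893 -0.0198  0.1502]
54 [ 0.582  -0.0213  0.1505]
74 [ 0.5745 -0.0229  0.1508]
94 [ 0.5667 -0.0245  0.1511]
114 [ 0.5586 -0.0261  0.1494]
134 [ 0.5502 -0.0279  0.1499]
154 [ 0.5413 -0.0297  0.1495]
174 [ 0.5323 -0.0316  0.1507]
194 [ 0.5223 -0.0336  0.1491]
214 [ 0.5127 -0.0356  0.1505]
lid 0.10472791554165826
```

```bash
python3 -m jog '15 0 2.5 0 0 0 10; 15 0 0 0 0 0 10; 12 0 0 0 0 0 10; 10 0 0 0 0 0 10; 0 0 0 0 0 0 10'
python3 -m jog '0 0 0 0 0 0 10; 0 0 0 0 0 0 10'
python3 - <<'E'
from h import *
p,R,o=pose();print(p,R.as_matrix().round(3))
im,d,c=snap('wrist','w4'); snap('side','s4'); P=cloud(d,c)
for v in range(34,230,40): print(v,P[v,277].round(4))
E
```

```text
t: 5.3
eef_pos: [0.4826, -0.0452, 0.0917]
tool_rot: [0.548, 0.446, 0.549, -0.447]
contact_force: [-1.0, -0.2, -1.3]
gripper_width: 0.204
t: 5.5
eef_pos: [0.4839, -0.0454, 0.0933]
tool_rot: [0.548, 0.447, 0.548, -0.447]
contact_force: [0.4, 0.3, -0.7]
gripper_width: 0.2
[ 0.48390792 -0.04543357  0.09326437] [[ 0.001  0.98   0.201]
 [ 0.     0.201 -0.98 ]
 [-1.     0.001  0.   ]]
34 [ 0.5907 -0.0229  0.0996]
74 [ 0.5759 -0.0259  0.1005]
114 [ 0.5601 -0.0291  0.0991]
154 [ 0.5428 -0.0326  0.0992]
194 [ 0.5243 -0.0364  0.1001]
```

View pics/w4.png

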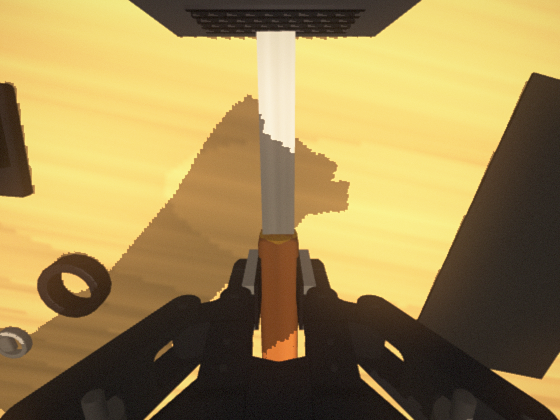

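View pics/s4.png

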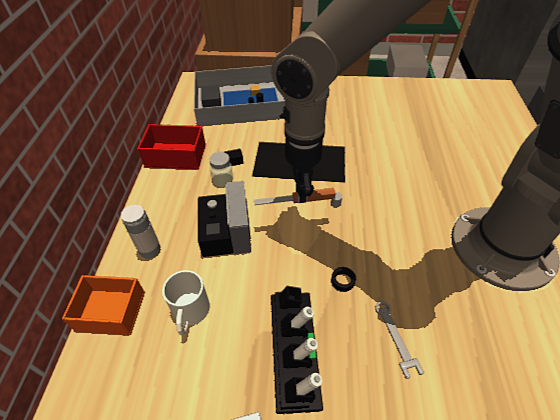

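```bash
python3 -m jog '2 0 0 0 0 0 10; 0 8 0 0 0 0 10; 0 8 0 0 0 0 10; 0 6 0 0 0 0 10; 0 0 0 0 0 0 10'
python3 -m jog '0 3 0 0 0 0 10; 0 3 0 0 0 0 10; 0 0 0 0 0 0 10'
```

```text
t: 6.1
eef_pos: [0.5065, -0.0406, 0.0909]
tool_rot: [0.549, 0.447, 0.548, -0.447]
contact_force: [-0.3, 1.0, -1.5]
gripper_width: 0.204
t: 6.4
eef_pos: [0.5113, -0.0397, 0.0908]
tool_rot: [0.548, 0.447, 0.548, -0.447]
contact_force: [-0.9, -0.3, -0.9]
gripper_width: 0.204
```

```bash
python3 -m jog '0 4 0 0 0 0 10; 0 4 0 0 0 0 10; 0 4 0 0 0 0 10; 0 0 0 0 0 0 10'
python3 - <<'E'
from h import *
p,R,o=pose();print(p)
im,d,c=snap('wrist','w5'); P=cloud(d,c)
cv2.imwrite('pics/w5z.png',cv2.resize(im[:140,130:430],None,fx=2.6,fy=2.6,interpolation=cv2.INTER_CUBIC)[:,:,::-1])
E
```

```text
t: 6.8
eef_pos: [0.5235, -0.0371, 0.0909]
tool_rot: [0.548, 0.447, 0.548, -0.447]
contact_force: [0.6, -0.0, -1.1]
gripper_width: 0.202
[ 0.5234563  -0.03710583  0.09086959]
```

View pics/w5z.png

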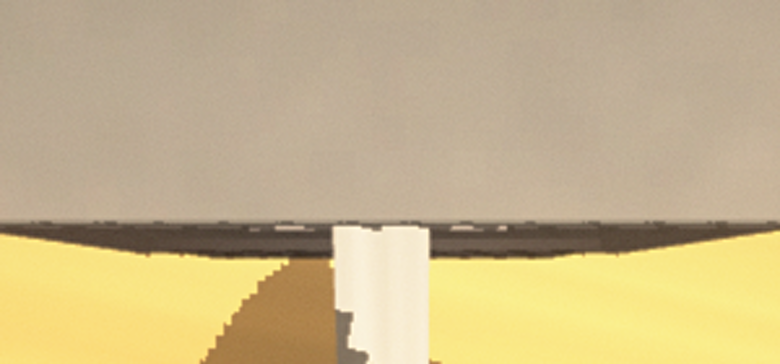

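The blade (zoomed cols 333–430) passes under the lid's front edge with no contact force. I'll lift now.

```bash
python3 -m jog '-3 0 0 0 0 0 10; -3 0 0 0 0 0 10; -3 0 0 0 0 0 10; -3 0 0 0 0 0 10; -3 0 0 0 0 0 10' 120
python3 - <<'E'
from h import *
p,R,o=pose();print(p,o['contact_force'],o['torque'])
im,d,c=snap('wrist','w6')
E
```

```text
t: 7.35
eef_pos: [0.5223, -0.0373, 0.1059]
tool_rot: [0.548, 0.447, 0.548, -0.447]
contact_force: [0.9, -0.5, -3.5]
gripper_width: 0.194
[ 0.52234496 -0.0372726   0.10594626] [ 0.88696466 -0.49149098 -3.46631487] [-0.04471504  0.22837828  0.02196244]
```

View pics/w6.png

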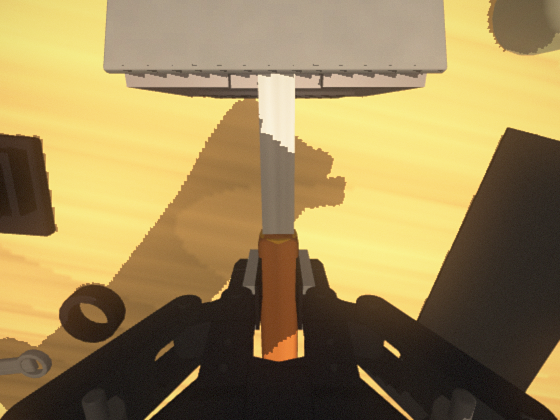

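The lid is up, with a gap visible at rows 72–90. I'll raise further and then push forward to swing it past upright.

```bash
python3 -m jog '-4 0 0 0 0 0 10; -4 0 0 0 0 0 10; -4 0 0 0 0 0 10; -3 0 0 0 0 0 10; 0 0 0 0 0 0 10'
python3 -m jog '0 5 0 0 0 0 10; 0 5 0 0 0 0 10; 0 5 0 0 0 0 10; 0 5 0 0 0 0 10; 0 0 0 0 0 0 10'
python3 -m jog '0 4 0 0 0 0 10; 0 4 0 0 0 0 10; 0 4 0 0 0 0 10; 0 0 0 0 0 0 10'
python3 - <<'E'
from h import *
p,R,o=pose();print(p,o['contact_force'],o['torque'])
im,d,c=snap('wrist','w7'); snap('side','s7')
E
```

```text
t: 7.9
eef_pos: [0.523, -0.0374, 0.1213]
tool_rot: [0.548, 0.447, 0.548, -0.447]
contact_force: [-0.4, 0.8, -1.2]
gripper_width: 0.197
t: 8.4
eef_pos: [0.5436, -0.0331, 0.1209]
tool_rot: [0.548, 0.447, 0.548, -0.447]
contact_force: [0.1, 0.1, -0.8]
gripper_width: 0.194
t: 8.8
eef_pos: [0.5529, -0.0311, 0.1203]
tool_rot: [0.547, 0.446, 0.549, -0.448]
contact_force: [-4.5, -0.4, 0.6]
gripper_width: 0.194
[ 0.55291545 -0.03107026  0.12026715] [-4.46121494 -0.39012008  0.59201601] [-0.11697867  0.90432989  0.05451818]
```

View pics/w7.png

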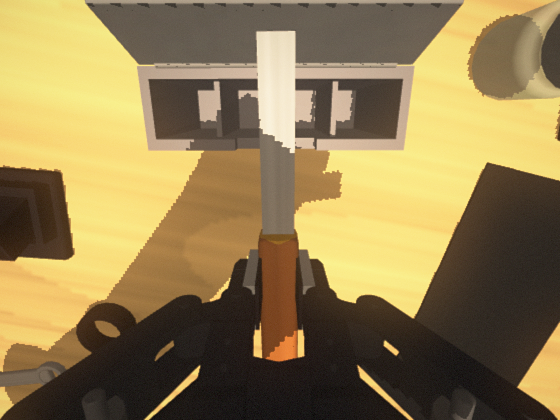

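View pics/s7.png

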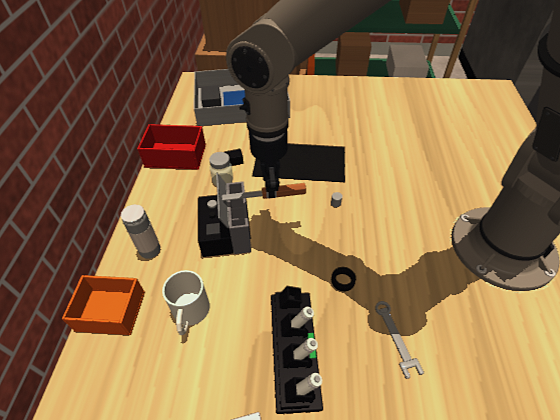

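The lid is tipped back past upright, filling rows 3–63. The open case rim shows with corners (138,66), (412,66), (405,150) and (148,150), and the bays are visible. I'll back off, raise the blade and measure the rim.

```bash
python3 -m jog '0 -15 0 0 0 0 10; 0 -30 0 0 0 0 10; 0 -40 0 0 0 0 10; -20 -20 0 0 0 0 10; -40 0 0 0 0 0 10'
python3 -m jog '0 0 0 0 0 0 10; 0 0 0 0 0 0 10'
python3 - <<'E'
from h import *
p,R,o=pose();print(p,o['contact_force'])
im,d,c=snap('wrist','w8')
im,d,c=load('w7')
cv2.imwrite('pics/w7z.png',cv2.resize(im[50:165,125:425],None,fx=2.6,fy=2.6,interpolation=cv2.INTER_CUBIC)[:,:,::-1])
E
```

```text
t: 9.4
eef_pos: [0.4468, -0.0525, 0.1793]
tool_rot: [0.546, 0.446, 0.549, -0.449]
contact_force: [1.5, 1.3, 1.0]
gripper_width: 0.193
t: 9.6
eef_pos: [0.4528, -0.0514, 0.1818]
tool_rot: [0.549, 0.448, 0.547, -0.445]
contact_force: [0.2, 0.0, -0.6]
gripper_width: 0.195
[ 0.45282803 -0.0513587   0.18179145] [ 0.21354166  0.00661975 -0.56295291]
```

View pics/w8.png

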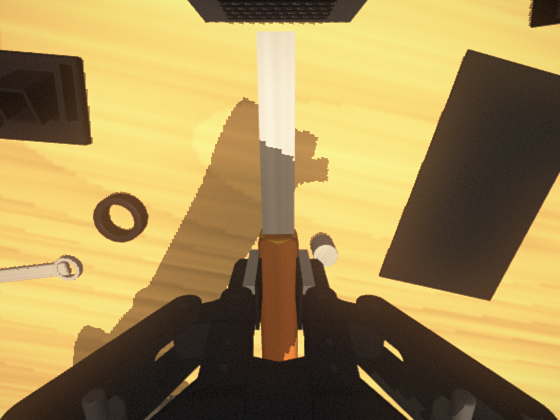

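View pics/w7z.png

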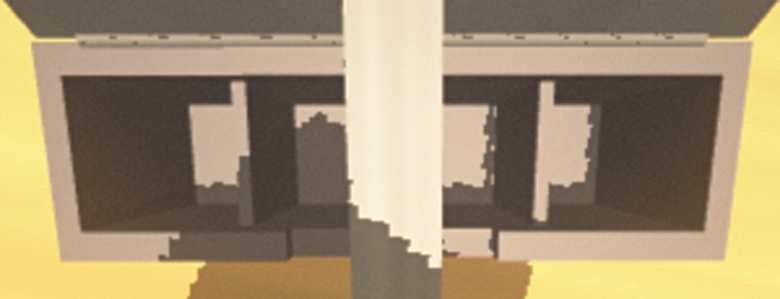

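```bash
python3 - <<'E'
from h import *
im,d,c=load('w7')
f=lambda L:[onz(c,125+x/2.6-.3,50+y/2.6-.3,.1) for x,y in L]
for nm,L in (('outer',[(33,42),(752,42),(727,260),(60,260)]),('inner',[(62,75),(722,75),(708,232),(82,232)])):
    q=f(L); print(nm,np.mean(q,0).round(4),[np.linalg.norm(q[i]-q[(i+1)%4]).round(4) for i in range(4)],[np.degrees(np.arctan2(-(a-b)[0],(a-b)[1])).round(2) for a,b in((q[0],q[1]),(q[3],q[2]))])
im,d,c=load('w8')
q=[onz(c,u,v,.003) for u,v in[(469,50),(380,276),(491,300)]]
for a in q: print(a.round(4))
print(np.linalg.norm(q[0]-q[1]),np.linalg.norm(q[1]-q[2]),'yaw',np.degrees(np.arctan2(*(q[0]-q[1])[[1,0]])),'ctr',(q[0]+q[2])/2)
E
```

```text
outer [ 0.6308 -0.0137  0.1   ] [np.float64(0.1389), np.float64(0.0417), np.float64(0.1401), np.float64(0.0417)] [np.float64(11.53), np.float64(11.54)]
inner [ 0.6308 -0.0138  0.1   ] [np.float64(0.1291), np.float64(0.0301), np.float64(0.1301), np.float64(0.0301)] [np.float64(11.53), np.float64(11.54)]
[ 0.6236 -0.2063  0.003 ]
[ 0.3657 -0.1973  0.003 ]
[ 0.3609 -0.346   0.003 ]
0.25813217622737106 0.1488010413547706 yaw -1.9979532190821632 ctr [ 0.49225905 -0.27611567  0.003     ]
```

```bash
python3 - <<'E'
from h import *
plan([.476,-.2755,.1],down(np.radians(-92)),g=10,n=8)
E
```

```text
dist mm 239.5 ang 13.6 rows 8 (min 6 )
tool shift total [ 80.8 -21.8 224.4] rot units [ 2.27 -0.01 -0.02]
10.1 -2.7 28.0 0.28 -0.00 -0.00 10; 10.1 -1.9 28.1 0.28 -0.00 -0.00 10; 10.1 -1.1 28.2 0.28 -0.00 -0.00 10; 10.1 -0.2 28.2 0.28 -0.00 -0.00 10; 10.1 0.6 28.2 0.28 -0.00 -0.00 10
10.1 1.5 28.1 0.28 -0.00 -0.00 10; 10.1 2.3 28.1 0.28 -0.00 -0.00 10; 10.1 3.1 28.0 0.28 -0.00 -0.00 10
```

```bash
python3 -m jog '10 -3 28 0.28 0 0 10; 10 -2 28 0.28 0 0 10; 10 -1 28 0.28 0 0 10; 10 0 28 0.28 0 0 10; 10 0.5 28 0.28 0 0 10'
python3 -m jog '10 1.5 28 0.28 0 0 10; 10 2.5 28 0.28 0 0 10; 10 3 28 0.28 0 0 10; 0 0 0 0 0 0 10; 0 0 0 0 0 0 10'
python3 - <<'E'
from h import *
p,R,o=pose();print(p,R.as_matrix().round(3))
plan([.476,-.2755,.025],down(np.radians(-92)),g=10,n=4)
snap('wrist','w9')
E
```

```text
t: 10.15
eef_pos: [0.4656, -0.1925, 0.129]
tool_rot: [0.513, 0.486, 0.514, -0.487]
contact_force: [0.6, 1.0, -1.6]
gripper_width: 0.194
t: 10.65
eef_pos: [0.4741, -0.2757, 0.0993]
tool_rot: [-0.491, -0.508, -0.492, 0.509]
contact_force: [0.9, 0.0, -0.8]
gripper_width: 0.196
[ 0.47408785 -0.27567458  0.09929337] [[-0.003  0.999 -0.034]
 [ 0.    -0.034 -0.999]
 [-1.    -0.003 -0.   ]]
dist mm 74.3 ang 0.2 rows 4 (min 2 )
tool shift total [74.3  2.1 -0.2] rot units [ 0.01 -0.    0.03]
18.6 0.5 -0.1 0.00 -0.00 0.01 10; 18.6 0.5 -0.1 0.00 -0.00 0.01 10; 18.6 0.5 -0.1 0.00 -0.00 0.01 10; 18.6 0.5 -0.1 0.00 -0.00 0.01 10
```

View pics/w9.png

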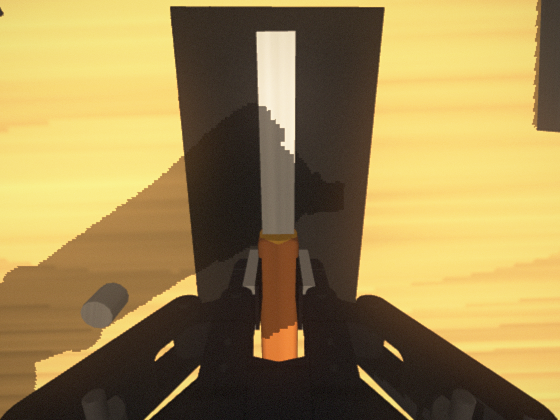

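The pry is over the mat and parallel to it, centred in the dark rectangle (cols 171–384 at its far edge). Lowering and releasing.

```bash
python3 -m jog '20 0.5 0 0 0 0 10; 20 0.5 0 0 0 0 10; 20 0.5 0 0 0 0 10; 15 0 0 0 0 0 10; 8 0 0 0 0 0 10'
python3 -m jog '5 0 0 0 0 0 10; 0 0 0 0 0 0 10; 0 0 0 0 0 0 10'
```

```text
t: 11.2
eef_pos: [0.4763, -0.2739, 0.0165]
tool_rot: [-0.492, -0.508, -0.493, 0.508]
contact_force: [-0.7, -0.1, -1.1]
gripper_width: 0.196
t: 11.5
eef_pos: [0.4768, -0.2756, 0.0133]
tool_rot: [0.492, 0.508, 0.492, -0.508]
contact_force: [0.6, -0.6, -1.4]
gripper_width: 0.191
```

```bash
python3 -m jog '4 0 0 0 0 0 10; 0 0 0 0 0 0 10; 0 0 0 0 0 0 10'
python3 -m jog '0 0 0 0 0 0 25; 0 0 0 0 0 0 32; 0 0 0 0 0 0 40; 0 0 0 0 0 0 40; 0 0 0 0 0 0 40' 50
python3 -m jog '-20 0 0 0 0 0 40; -40 0 0 0 0 0 40; -45 0 0 0 0 0 40; -45 0 0 0 0 0 40; -45 0 0 0 0 0 40'
python3 - <<'E'
from h import *
snap('wrist','w10')
E
```

```text
t: 11.8
eef_pos: [0.4771, -0.2757, 0.0092]
tool_rot: [0.492, 0.508, 0.491, -0.508]
contact_force: [0.3, -1.3, 0.7]
gripper_width: 0.197
t: 12.3
eef_pos: [0.4764, -0.2753, 0.0087]
tool_rot: [-0.492, -0.508, -0.492, 0.508]
contact_force: [-0.6, 0.2, -0.2]
gripper_width: 0.469
t: 12.8
eef_pos: [0.4759, -0.2753, 0.2054]
tool_rot: [-0.492, -0.508, -0.492, 0.508]
contact_force: [-0.4, -0.2, 0.1]
gripper_width: 0.465
```

View pics/w10.png

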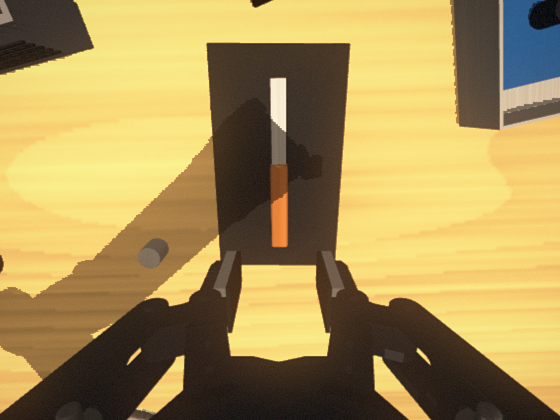

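The pry lies flat in the middle of the mat, tip (278,78), handle end (279,247), and the mat edges are well clear. On to the cradle for a look.

```bash
python3 - <<'E'
from h import *
print(bot.get_obs()['q'])
plan([.44,.25,.28],down(np.radians(-83)),g=45,n=15)
E
```

```text
[-0.31424353  0.42236347  0.95248273  1.91935007 -0.41118069  0.99835891
 -0.78199522]
dist mm 534.0 ang 9.0 rows 15 (min 12 )
tool shift total [ -70.   -56.3 -526.4] rot units [-1.49  0.03 -0.08]
-4.7 -3.8 -35.1 -0.10 0.00 -0.01 45; -4.7 -3.4 -35.1 -0.10 0.00 -0.01 45; -4.6 -3.0 -35.2 -0.10 0.00 -0.01 45; -4.6 -2.7 -35.2 -0.10 0.00 -0.01 45; -4.6 -2.3 -35.2 -0.10 0.00 -0.01 45
-4.6 -1.9 -35.2 -0.10 0.00 -0.01 45; -4.6 -1.6 -35.3 -0.10 0.00 -0.01 45; -4.6 -1.2 -35.3 -0.10 0.00 -0.01 45; -4.6 -0.8 -35.3 -0.10 0.00 -0.01 45; -4.6 -0.5 -35.3 -0.10 0.00 -0.01 45
-4.6 -0.1 -35.3 -0.10 0.00 -0.01 45; -4.6 0.3 -35.3 -0.10 0.00 -0.01 45; -4.6 0.6 -35.3 -0.10 0.00 -0.01 45; -4.5 1.0 -35.3 -0.10 0.00 -0.01 45; -4.5 1.4 -35.3 -0.10 0.00 -0.01 45
```

```bash
python3 -m jog '-5 -4 -35 -0.1 0 0 45; -5 -3.5 -35 -0.1 0 0 45; -5 -3 -35 -0.1 0 0 45; -5 -2.5 -35 -0.1 0 0 45; -5 -2 -35 -0.1 0 0 45'
python3 -m jog '-5 -2 -35 -0.1 0 0 45; -5 -1.5 -35 -0.1 0 0 45; -5 -1 -35 -0.1 0 0 45; -5 -1 -35 -0.1 0 0 45; -5 -0.5 -35 -0.1 0 0 45'
python3 -m jog '-5 0 -35 -0.1 0 0 45; -5 0 -35 -0.1 0 0 45; -5 1 -35 -0.1 0 0 45; -5 1 -35 -0.1 0 0 45; -5 1 -35 -0.1 0 0 45'
python3 -m jog '0 0 0 0 0 0 45; 0 0 0 0 0 0 45'
python3 - <<'E'
from h import *
p,R,o=pose();print(p,o['q'])
snap('wrist','w11')
E
```

```text
t: 13.35
eef_pos: [0.463, -0.0989, 0.2288]
tool_rot: [0.505, 0.495, 0.505, -0.495]
contact_force: [0.9, 0.4, 0.8]
gripper_width: 0.527
t: 13.85
eef_pos: [0.4498, 0.0758, 0.254]
tool_rot: [0.518, 0.482, 0.518, -0.481]
contact_force: [-0.2, 0.8, -0.6]
gripper_width: 0.526
t: 14.35
eef_pos: [0.4365, 0.2503, 0.2789]
tool_rot: [0.53, 0.468, 0.53, -0.468]
contact_force: [0.5, -0.6, 0.3]
gripper_width: 0.53
t: 14.55
eef_pos: [0.4368, 0.2493, 0.2786]
tool_rot: [0.531, 0.467, 0.53, -0.468]
contact_force: [-0.1, 0.1, 0.3]
gripper_width: 0.529
[0.436754   0.24927582 0.27856803] [-1.41363106  0.18039138  0.88934866  1.94318007 -0.15707044  1.08960686
 -1.90372982]
```

View pics/w11.png

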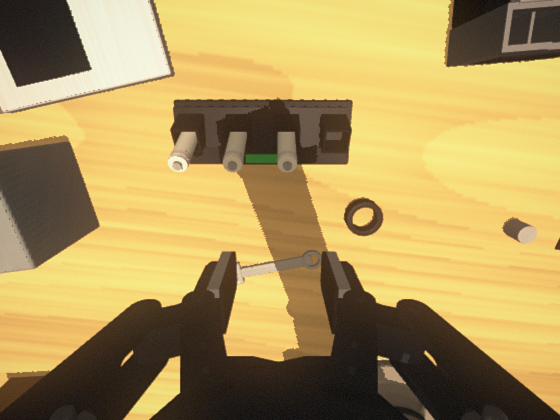

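The three stick tops show at (179,163), (233,165) and (287,166). The empty well is at (334,135), and the cradle's back edge runs along row 100, cols 174–351. Zooming in.

```bash
python3 - <<'E'
from h import *
im,d,c=load('w11')
cv2.imwrite('pics/w11z.png',cv2.resize(im[90:180,160:360],None,fx=4,fy=4,interpolation=cv2.INTER_CUBIC)[:,:,::-1])
E
```

```text
(no output)
```

View pics/w11z.png

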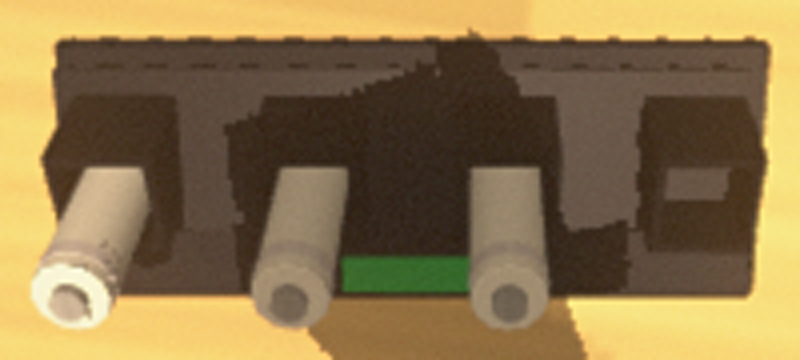

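```bash
python3 - <<'E'
from h import *
im,d,c=load('w11')
f=lambda x,y,z:onz(c,160+x/4-.4,90+y/4-.4,z)
N=[f(68,300,.1036),f(291,302,.1036),f(510,302,.1036)]
for a in N: print(a.round(4))
v=N[0]-N[2]; print(np.linalg.norm(v),'yaw',np.degrees(np.arctan2(-v[0],v[1])))
B=[f(57,40,.012),f(768,40,.012),f(752,296,.012)]
for a in B: print(a.round(4))
v=B[0]-B[1];print(np.linalg.norm(v),np.linalg.norm(B[1]-B[2]),'yaw',np.degrees(np.arctan2(-v[0],v[1])),'ctr',(B[0]+B[2])/2)
# predicted nubs from ctr
ctr=((B[0]+B[2])/2)[:2]
for yaw in (7.0,):
    y=np.radians(yaw); X=np.array([np.cos(y),np.sin(y)]);Y=np.array([-np.sin(y),np.cos(y)])
    for w in (90,30,-30): print(ctr+X*(-.02704)+Y*w/1e3)
E
```

```text
[0.4463 0.3613 0.1036]
[0.4533 0.3015 0.1036]
[0.4607 0.2428 0.1036]
0.11937674510659094 yaw 6.9191274379491094
[0.5114 0.3958 0.012 ]
[0.5404 0.1661 0.012 ]
[0.4574 0.1548 0.012 ]
0.2315003803994316 0.08374362164958095 yaw 7.1881550838363335 ctr [0.48443801 0.27531458 0.012     ]
[0.44663132 0.36134839]
[0.45394349 0.30179562]
[0.46125565 0.24224285]
```

```bash
cat >> h.py <<'E'
CY=np.radians(7.0); CX_=np.array([np.cos(CY),np.sin(CY),0]); CYv=np.array([-np.sin(CY),np.cos(CY),0]); CC=np.array([.4842,.2752,0])
AX=-np.sin(.4363)*CX_+np.array([0,0,np.cos(.4363)])
RS=axes(-AX,-CYv)
def stick(w,s): return CC+.011*CX_+w/1e3*CYv+[0,0,.022]+AX*s/1e3
PY=np.radians(11.55); PX=np.array([np.cos(PY),np.sin(PY),0]); PYv=np.array([-np.sin(PY),np.cos(PY),0]); PC=np.array([.6308,-.0136,0])
RB=down(PY-np.pi/2)
def bay(i,z): return PC+PYv*(i-1.5)*.033+[0,0,z]
E
python3 - <<'E'
from h import *
plan(stick(-30,125),RS,g=45,n=5)
E
```

```text
dist mm 143.8 ang 25.0 rows 5 (min 4 )
tool shift total [143.2   8.4   8.8] rot units [0.02 0.   4.17]
28.6 1.7 1.8 0.00 0.00 0.83 45; 28.7 -0.8 1.8 0.00 0.00 0.83 45; 28.5 -3.3 1.8 0.00 0.00 0.83 45; 28.1 -5.8 1.8 0.00 0.00 0.83 45; 27.5 -8.2 1.8 0.00 0.00 0.83 45
```

```bash
python3 -m jog '28.5 1.5 2 0 0 0.83 45; 28.5 -1 2 0 0 0.83 45; 28.5 -3.5 2 0 0 0.83 45; 28 -6 1.5 0 0 0.83 45; 27.5 -8 1.5 0 0 0.83 45'
python3 -m jog '0 0 0 0 0 0 45; 0 0 0 0 0 0 45'
python3 - <<'E'
from h import *
p,R,o=pose();print(p,o['q'])
plan(stick(-30,125),RS,g=45,n=1)
plan(stick(-30,52),RS,g=45,n=4)
snap('wrist','w12')
E
```

```text
t: 15.1
eef_pos: [0.4458, 0.2398, 0.1358]
tool_rot: [0.618, 0.573, 0.416, -0.342]
contact_force: [0.1, 0.7, -1.3]
gripper_width: 0.527
t: 15.3
eef_pos: [0.4459, 0.2397, 0.1362]
tool_rot: [0.618, 0.57, 0.417, -0.344]
contact_force: [-0.6, -0.2, 0.2]
gripper_width: 0.526
[0.44585794 0.23974815 0.13618127] [-1.57839572  0.28093223  0.92518996  2.37431684  0.05929331  0.23167414
 -2.21654819]
dist mm 1.2 ang 0.3 rows 1 (min 1 )
tool shift total [ 1.   0.1 -0.5] rot units [0.01 0.01 0.04]
1.0 0.1 -0.5 0.01 0.01 0.04 45
dist mm 74.0 ang 0.3 rows 4 (min 2 )
tool shift total [74.   0.4 -0.6] rot units [0.01 0.01 0.04]
18.5 0.1 -0.2 0.00 0.00 0.01 45; 18.5 0.1 -0.1 0.00 0.00 0.01 45; 18.5 0.1 -0.1 0.00 0.00 0.01 45; 18.5 0.1 -0.1 0.00 0.00 0.01 45
```

View pics/w12.png

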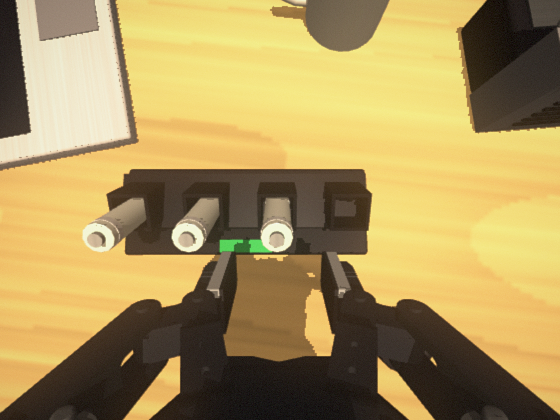

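The middle-right stick's nub at (278,236) is centred between the fingers. Joints 4 and 6 are near their limits, so I'm going down in small steps and watching them.

```bash
python3 -m jog '15 0 -0.5 0 0 0 45; 15 0 0 0 0 0 45; 0 0 0 0 0 0 45'
python3 - <<'E'
from h import *
p,R,o=pose();print(p,o['q'].round(3))
plan(stick(-30,52),RS,g=45,n=2)
E
```

```text
t: 15.65
eef_pos: [0.4604, 0.2432, 0.1118]
tool_rot: [0.618, 0.572, 0.416, -0.343]
contact_force: [-0.4, -0.3, -0.5]
gripper_width: 0.528
[0.46037636 0.24316075 0.11183362] [-1.344  0.32   0.678  2.357  0.251  0.174 -2.416]
dist mm 45.8 ang 0.1 rows 2 (min 2 )
tool shift total [45.7 -2.9  1.1] rot units [-0.   -0.01  0.02]
22.9 -1.5 0.6 -0.00 -0.00 0.01 45; 22.9 -1.5 0.6 -0.00 -0.00 0.01 45
```

```bash
python3 - <<'E'
from h import *
T=np.radians(13); xt=np.sin(T)*CX_+np.array([0,0,-np.cos(T)]); R13=axes(xt,-CYv)
for s in (100,71): print(s); plan(stick(-30,s)+.019*xt,R13,g=45,n=2)
E
```

```text
100
dist mm 17.8 ang 11.9 rows 2 (min 2 )
tool shift total [16.3 -6.9  1.1] rot units [-0.   -0.01 -1.98]
8.2 -3.5 0.6 -0.00 -0.00 -0.99 45; 8.5 -2.6 0.6 -0.00 -0.00 -0.99 45
71
dist mm 45.8 ang 11.9 rows 2 (min 2 )
tool shift total [45.3 -6.9  1.1] rot units [-0.   -0.01 -1.98]
22.7 -3.4 0.6 -0.00 -0.00 -0.99 45; 22.9 -1.1 0.6 -0.00 -0.00 -0.99 45
```

```bash
python3 -m jog '0 -3.5 0.5 0 0 -1 45; 8 -3 0.5 0 0 -1 45; 0 0 0 0 0 0 45; 0 0 0 0 0 0 45'
python3 - <<'E'
from h import *
p,R,o=pose();print(p,o['q'].round(3))
T=np.radians(13); xt=np.sin(T)*CX_+np.array([0,0,-np.cos(T)]); R13=axes(xt,-CYv)
plan(stick(-30,71)+.019*xt,R13,g=45,n=3)
E
```

```text
t: 16.05
eef_pos: [0.4583, 0.24, 0.102]
tool_rot: [0.589, 0.536, 0.459, -0.394]
contact_force: [0.5, 0.9, -0.3]
gripper_width: 0.528
[0.45833901 0.24003161 0.10202939] [-1.021  0.318  0.376  2.249  0.091  0.367 -2.208]
dist mm 37.5 ang 2.7 rows 3 (min 1 )
tool shift total [37.   5.4 -2. ] rot units [-0.02  0.05 -0.44]
12.3 1.8 -0.7 -0.01 0.02 -0.15 45; 12.3 2.0 -0.6 -0.01 0.02 -0.15 45; 12.3 2.2 -0.6 -0.01 0.02 -0.15 45
```

```bash
python3 -m jog '12.5 2 -0.5 0 0 -0.15 45; 12 2 -0.5 0 0 -0.15 45; 12 2 -0.5 0 0 -0.15 45; 0 0 0 0 0 0 45; 0 0 0 0 0 0 45'
python3 - <<'E'
from h import *
p,R,o=pose();print(p,o['q'].round(3),o['contact_force'])
T=np.radians(13); xt=np.sin(T)*CX_+np.array([0,0,-np.cos(T)]); R13=axes(xt,-CYv)
plan(stick(-30,71)+.019*xt,R13,g=45,n=1)
snap('wrist','w13')
E
```

```text
t: 16.55
eef_pos: [0.4706, 0.2443, 0.0671]
tool_rot: [0.581, 0.522, 0.473, -0.408]
contact_force: [-0.4, 0.2, -0.5]
gripper_width: 0.527
[0.4706166  0.24432806 0.06708937] [-0.913  0.41   0.29   2.202  0.016  0.355 -2.118] [-0.39213233  0.22400545 -0.46352637]
dist mm 2.8 ang 0.5 rows 1 (min 1 )
tool shift total [-0.2  2.6  1. ] rot units [0.03 0.07 0.03]
-0.2 2.6 1.0 0.03 0.07 0.03 45
```

View pics/w13.png

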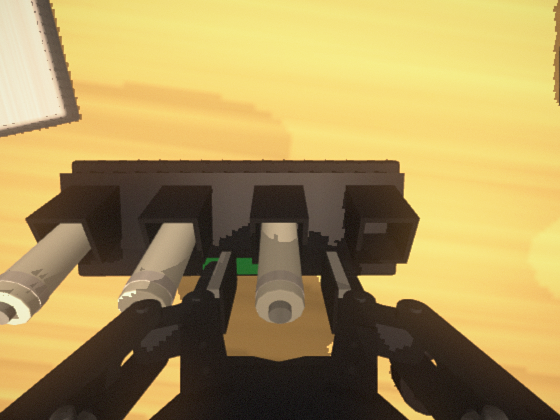

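The stick is between the pads (nub at (280,312)). Closing.

```bash
python3 -m jog '0 2.5 1 0 0 0 45; 0 0 0 0 0 0 15; 0 0 0 0 0 0 15; 0 0 0 0 0 0 15; 0 0 0 0 0 0 15' 60
python3 -m jog '0 0 0 0 0 0 15; 0 0 0 0 0 0 15; 0 0 0 0 0 0 15'
python3 - <<'E'
from h import *
p,R,o=pose();print(p,o['q'].round(3),o['contact_force'])
plan(p+AX*.055,R,g=15,n=5)
E
```

```text
t: 17.1
eef_pos: [0.4741, 0.2434, 0.068]
tool_rot: [0.58, 0.523, 0.473, -0.408]
contact_force: [-2.0, -0.4, 6.8]
gripper_width: 0.241
t: 17.4
eef_pos: [0.4741, 0.2434, 0.068]
tool_rot: [0.58, 0.523, 0.473, -0.408]
contact_force: [-2.5, -0.8, 6.3]
gripper_width: 0.244
[0.47412998 0.24335348 0.06798739] [-0.9    0.411  0.283  2.196  0.014  0.358 -2.112] [-2.45467928 -0.79107483  6.33429786]
dist mm 55.0 ang 0.0 rows 5 (min 2 )
tool shift total [-53.8 -11.6   0.3] rot units [0. 0. 0.]
-10.8 -2.3 0.1 0.00 0.00 0.00 15; -10.8 -2.3 0.1 0.00 0.00 0.00 15; -10.8 -2.3 0.1 0.00 0.00 0.00 15; -10.8 -2.3 0.1 0.00 0.00 0.00 15; -10.8 -2.3 0.1 0.00 0.00 0.00 15
```

```bash
python3 -m jog '-11 -2.5 0 0 0 0 15; -11 -2.5 0 0 0 0 15; -11 -2.5 0 0 0 0 15; -11 -2 0 0 0 0 15; -11 -2.5 0 0 0 0 15'
python3 -m jog '-30 0 0 0 0 0 15; -40 0 0 0 0 0 15; -40 0 0 0 0 0 15; 0 0 0 0 0 0 15'
python3 - <<'E'
from h import *
p,R,o=pose();print(p,o['q'].round(3),o['contact_force'])
snap('wrist','w14')
E
```

```text
t: 17.9
eef_pos: [0.4493, 0.2404, 0.1192]
tool_rot: [0.58, 0.523, 0.473, -0.408]
contact_force: [0.5, 1.1, -1.1]
gripper_width: 0.239
t: 18.3
eef_pos: [0.4269, 0.24, 0.2307]
tool_rot: [0.58, 0.526, 0.473, -0.405]
contact_force: [0.3, 1.0, -0.7]
gripper_width: 0.237
[0.42691572 0.23995987 0.2307275 ] [-1.076  0.052  0.366  2.155  0.158  0.753 -2.266] [ 0.25426981  1.01275563 -0.67470032]
```

View pics/w14.png

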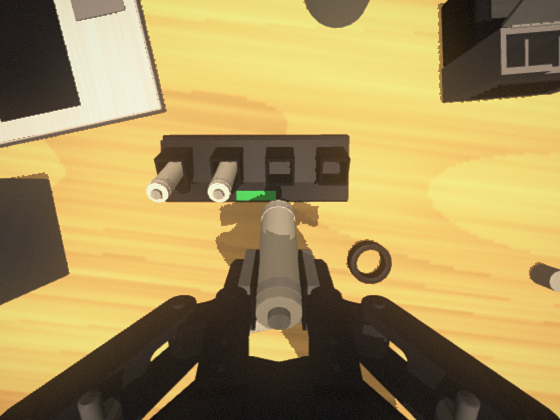

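The stick is out, nub at (278,318), foot at (277,208). Checking its tilt and depth in the hand from those pixels.

```bash
python3 - <<'E'
from h import *
im,d,c=load('w14'); p,R,o=pose(); T=np.array(c['T'])
def pix(w):
    q=T[:3,:3].T@(w-T[:3,3]); return np.array([c['cx']+c['fx']*q[0]/-q[2], c['cy']-c['fy']*q[1]/-q[2]]).round(1)
for dl in (8,10,12,14):
    a=np.radians(dl)
    for sgn in (1,-1):
        D=np.array([np.cos(a),sgn*np.sin(a),0]); g=np.array([-19,0,0.])
        print(dl*sgn,'foot',pix(p+R.apply((g+D*71)/1e3)),'foot far edge',pix(p+R.apply((g+D*71+11*np.array([-D[1],D[0],0]))/1e3)),'nub',pix(p+R.apply((g-D*19)/1e3)))
P=cloud(d,c)
for v in range(215,310,12): print(v,(R.inv().apply(P[v,278]-p)*1e3).round(1))
E
```

```text
8 foot [279.4 216.2] foot far edge [279.4 202.1] nub [279.6 313.2]
-8 foot [279.4 241.8] foot far edge [279.4 227.1] nub [279.6 302.7]
10 foot [279.4 213.1] foot far edge [279.4 199.1] nub [279.6 314.3]
-10 foot [279.4 245.1] foot far edge [279.4 230.3] nub [279.6 301.3]
12 foot [279.4 210. ] foot far edge [279.4 196.1] nub [279.6 315.3]
-12 foot [279.4 248.4] foot far edge [279.4 233.5] nub [279.6 299.8]
14 foot [279.4 207. ] foot far edge [279.4 193.1] nub [279.6 316.4]
-14 foot [279.4 251.8] foot far edge [279.4 236.8] nub [279.6 298.3]
215 [25.1 20.1 -0.9]
227 [13.3 16.9 -0.8]
239 [ 3.  14.  -0.8]
251 [-7.9 12.2 -0.8]
263 [-18.1  10.9  -0.7]
275 [-26.    9.   -0.7]
287 [-32.    6.6  -0.7]
299 [-38.4   4.9  -0.7]
```

```bash
cat >> h.py <<'E'
def place(i,zp,dl=13.3,g=np.array([-19,-.9,0.])):
    a=np.radians(dl); z=np.array([0,0,1.]); R=axes(-np.cos(a)*z-np.sin(a)*PX,-PYv)
    return bay(i,zp)-R.apply(g/1e3),R
E
python3 - <<'E'
from h import *
t,R=place(0,.215); print(t); plan(t,R,g=15)
E
```

```text
[ 0.63728673 -0.06279744  0.19630256]
dist mm 370.0 ang 26.7 rows 9 (min 9 )
tool shift total [ 70.6 160.7 325.7] rot units [-0.76  0.02 -4.38]
7.8 17.9 36.2 -0.08 0.00 -0.49 15; 6.9 17.9 36.3 -0.08 0.00 -0.49 15; 6.0 17.9 36.5 -0.08 0.00 -0.49 15; 5.1 17.9 36.7 -0.08 0.00 -0.49 15; 4.2 17.8 36.8 -0.08 0.00 -0.49 15
3.3 17.7 37.0 -0.08 0.00 -0.49 15; 2.4 17.5 37.1 -0.08 0.00 -0.49 15; 1.5 17.2 37.3 -0.08 0.00 -0.49 15; 0.6 17.0 37.4 -0.08 0.00 -0.49 15
```

```bash
python3 -m jog '7 18 36 -0.08 0 -0.5 15; 6 18 36.5 -0.08 0 -0.5 15; 5 18 36.5 -0.08 0 -0.5 15; 4 18 36.5 -0.08 0 -0.5 15; 3 18 37 -0.08 0 -0.5 15'
python3 -m jog '3 17.5 37 -0.08 0 -0.5 15; 2 17.5 37 -0.08 0 -0.5 15; 1 17 37 -0.08 0 -0.5 15; 0.5 17 37.5 -0.08 0 -0.4 15; 0 0 0 0 0 0 15'
python3 -m jog '0 0 0 0 0 0 15; 0 0 0 0 0 0 15'
python3 - <<'E'
from h import *
p,R,o=pose();print(p,o['q'].round(3))
t,Rt=place(0,.215); plan(t,Rt,g=15)
im,d,c=snap('wrist','w15')
P=cloud(d,c)
for v in range(200,320,10): print(v,(P[v,278]*1e3).round(1),(R.inv().apply(P[v,278]-p)*1e3).round(1))
E
```

```text
t: 18.85
eef_pos: [0.5426, 0.0688, 0.2118]
tool_rot: [0.532, 0.443, 0.546, -0.471]
contact_force: [0.8, -0.3, -1.3]
gripper_width: 0.24
t: 19.35
eef_pos: [0.6362, -0.0707, 0.1966]
tool_rot: [0.489, 0.379, 0.593, -0.516]
contact_force: [0.5, -1.0, -1.0]
gripper_width: 0.242
t: 19.55
eef_pos: [0.6348, -0.0629, 0.199]
tool_rot: [0.49, 0.379, 0.595, -0.512]
contact_force: [0.3, 0.8, -0.1]
gripper_width: 0.236
[ 0.63481787 -0.06292423  0.1990038 ] [-0.359  0.623  0.522  1.521 -0.227  1.305 -1.176]
dist mm 3.7 ang 0.6 rows 1 (min 1 )
tool shift total [2.  3.  0.3] rot units [-0.05  0.03  0.08]
2.0 3.0 0.3 -0.05 0.03 0.08 15
200 [645.2 -60.7 148.9] [46.2 22.2 -0.3]
210 [645.6 -60.6 161.9] [33.4 19.5 -0.3]
220 [646.  -60.5 173.7] [21.9 17.1 -0.3]
230 [645.8 -60.5 183.4] [12.5 14.6 -0.3]
240 [646.4 -60.3 193.3] [ 2.7 12.9 -0.3]
250 [647.1 -60.2 202.4] [-6.3 11.4 -0.3]
260 [646.8 -60.2 209.6] [-13.2   9.4  -0.3]
270 [647.4 -60.1 217.2] [-20.7   8.2  -0.3]
280 [647.8 -60.  223.9] [-27.4   7.   -0.3]
290 [646.8 -60.1 228.9] [-32.    4.9  -0.2]
300 [646.2 -60.3 233.8] [-36.6   3.1  -0.2]
310 [642.1 -61.1 235.5] [-37.3  -1.4  -0.2]
```

View pics/w15.png

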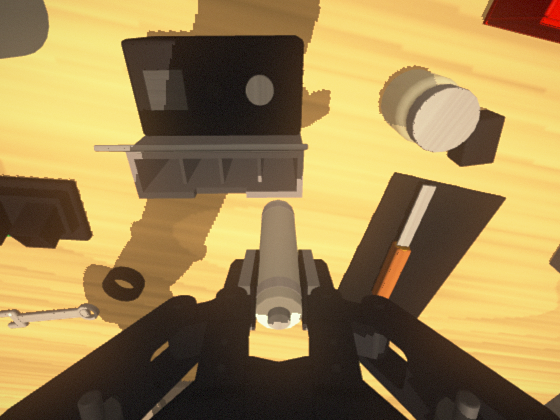

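The stick hangs vertical (about 1° off), foot at row ~200. The open case is at cols 128–305, rows 138–197, and the lid is tipped back. The pry still lies on the mat. Zooming on the rim to align stick and bay in this same view.

```bash
python3 - <<'E'
from h import *
im,d,c=load('w15')
cv2.imwrite('pics/w15z.png',cv2.resize(im[125:225,120:320],None,fx=4,fy=4,interpolation=cv2.INTER_CUBIC)[:,:,::-1])
E
```

```text
(no output)
```

View pics/w15z.png

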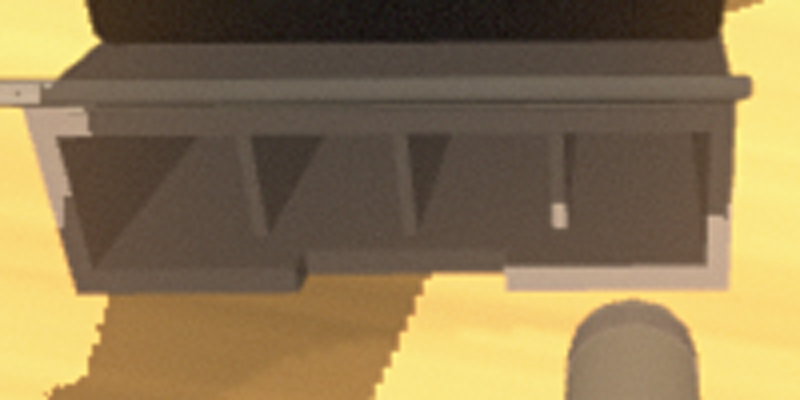

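```bash
python3 - <<'E'
from h import *
im,d,c=load('w15')
f=lambda x,y:onz(c,120+x/4-.4,125+y/4-.4,.1)
for n,(x,y) in dict(FL=(78,292),FR=(728,289),iFR=(706,265),iFL=(98,268),iRR=(712,133),iRL=(57,137)).items():
    w=f(x,y); q=w-PC; print(n,w.round(4),'pack',(q@PX*1e3).round(1),(q@PYv*1e3).round(1))
b=bay(0,.1); print(b)
E
```

```text
FL [0.5964 0.0504 0.1   ] pack -20.9 69.6
FR [ 0.6239 -0.0856  0.1   ] pack -21.1 -69.2
iFR [ 0.6287 -0.0797  0.1   ] pack -15.3 -64.3
iFL [0.6032 0.046  0.1   ] pack -15.1 63.9
iRR [ 0.6579 -0.0741  0.1   ] pack 14.5 -64.7
iRL [0.632  0.0528 0.1   ] pack 14.5 64.8
[ 0.64071104 -0.06209764  0.1       ]
```

```bash
python3 - <<'E'
from h import *
im,d,c=load('w15'); P=cloud(d,c); p,R,o=pose()
print('cam',np.array(c['T'])[:3,3])
for z in(.13,.135,.14,.148):
    w=onz(c,277.6,199.6,z)-PC; print(z,(w@PX*1e3-11).round(1),(w@PYv*1e3).round(1),'bay0 y -49.5')
for v in range(196,206): print(v,P[v,278].round(4),((P[v,278]-PC)@PX*1e3).round(1))
# nub
g=cv2.cvtColor(im,cv2.COLOR_RGB2GRAY); 
for z in (.225,.235): 
    w=onz(c,280,317,z)-PC; print('nub',z,(w@PX*1e3).round(1),(w@PYv*1e3).round(1))
print('tcp pack',((p-PC)@PX*1e3).round(1),((p-PC)@PYv*1e3).round(1), 'pad',(lambda q:((q@PX*1e3).round(1),(q@PYv*1e3).round(1),q[2]))(p+R.apply([-.019,0,0])-PC))
E
```

```text
cam [ 0.74378543 -0.04063057  0.31940535]
0.13 -17.1 -48.7 bay0 y -49.5
0.135 -14.1 -48.7 bay0 y -49.5
0.14 -11.2 -48.7 bay0 y -49.5
0.148 -6.5 -48.8 bay0 y -49.5
196 [ 0.6216 -0.0655  0.1013] -19.4
197 [ 0.6206 -0.0657  0.1013] -20.4
198 [ 0.5627 -0.0775  0.0012] -79.5
199 [ 0.5615 -0.0778  0.0015] -80.8
200 [ 0.6452 -0.0607  0.1489] 4.7
201 [ 0.6451 -0.0607  0.1499] 4.5
202 [ 0.6451 -0.0607  0.1514] 4.6
203 [ 0.6458 -0.0606  0.1537] 5.3
204 [ 0.6453 -0.0607  0.1541] 4.8
205 [ 0.6455 -0.0606  0.1557] 5.0
nub 0.225 -16.6 -49.7
nub 0.235 -3.7 -49.6
tcp pack -5.7 -48.8 pad (np.float64(-1.2), np.float64(-48.7), np.float64(0.2179858490280563))
```

```bash
python3 -m jog '-1 4.5 0.5 0 0 0.25 15; 0 0 0 0 0 0 15; 0 0 0 0 0 0 15'
python3 - <<'E'
from h import *
p,R,o=pose()
im,d,c=snap('wrist','w16');P=cloud(d,c)
for v in list(range(196,206))+[220,250,270]: print(v,P[v,278].round(4),((P[v,278]-PC)@PX*1e3).round(1)-11,((P[v,278]-PC)@PYv*1e3).round(1))
print('R-1 of down:',(R.inv().apply([0,0,-.1])*1e3).round(1))
E
```

```text
t: 19.9
eef_pos: [0.6403, -0.0632, 0.2005]
tool_rot: [0.498, 0.387, 0.59, -0.505]
contact_force: [-0.3, -0.1, -1.8]
gripper_width: 0.241
196 [ 0.6262 -0.0661  0.0955] -26.1 -50.5
197 [ 0.6262 -0.0661  0.0973] -26.0 -50.5
198 [ 0.6266 -0.066   0.0999] -25.6 -50.5
199 [ 0.6263 -0.0661  0.1012] -25.9 -50.5
200 [ 0.6517 -0.0608  0.1499] 0.0 -50.5
201 [ 0.6526 -0.0606  0.153 ] 0.9000000000000004 -50.5
202 [ 0.6519 -0.0608  0.153 ] 0.1999999999999993 -50.5
203 [ 0.6523 -0.0607  0.1551] 0.5999999999999996 -50.5
204 [ 0.6518 -0.0608  0.1555] 0.09999999999999964 -50.4
205 [ 0.6519 -0.0608  0.1571] 0.1999999999999993 -50.4
220 [ 0.6519 -0.0607  0.1751] 0.3000000000000007 -50.4
250 [ 0.6523 -0.0605  0.204 ] 0.5999999999999996 -50.3
270 [ 0.6517 -0.0606  0.2183] 0.09999999999999964 -50.2
R-1 of down: [97.8 21.  -0.5]
```

Vertical and centred on bay 0 (x 0, y -50 mm against -49.5). Going straight down.

```bash
python3 -m jog '18 4 -0.5 0 0 0 15; 18 4 0 0 0 0 15; 0 0 0 0 0 0 15; 0 0 0 0 0 0 15'
python3 - <<'E'
from h import *
p,R,o=pose(); print(p,o['contact_force'],((p-PC)@PX*1e3).round(1),((p-PC)@PYv*1e3).round(1))
print((R.inv().apply([0,0,-.1])*1e3).round(1))
E
python3 -m jog '16 3.5 0 0 0 0 15; 16 3.5 0 0 0 0 15; 12 2.5 0 0 0 0 15; 10 2 0 0 0 0 15; 0 0 0 0 0 0 15'
python3 - <<'E'
from h import *
p,R,o=pose(); print(p,o['contact_force'],((p-PC)@PX*1e3).round(1),((p-PC)@PYv*1e3).round(1))
snap('wrist','w17')
E
```

```text
t: 20.35
eef_pos: [0.6405, -0.0634, 0.1632]
tool_rot: [0.497, 0.387, 0.59, -0.505]
contact_force: [-0.1, 0.9, -0.1]
gripper_width: 0.242
[ 0.64047541 -0.06343572  0.16315235] [-0.12286978  0.90830439 -0.08381691] -0.5 -50.8
[97.7 21.1 -0.5]
t: 20.85
eef_pos: [0.6392, -0.0636, 0.1056]
tool_rot: [0.496, 0.386, 0.59, -0.506]
contact_force: [-0.8, -0.1, -0.7]
gripper_width: 0.241
[ 0.63923138 -0.0636278   0.10559402] [-0.84773768 -0.13814885 -0.71508922] -1.8 -50.7
```

View pics/w17.png

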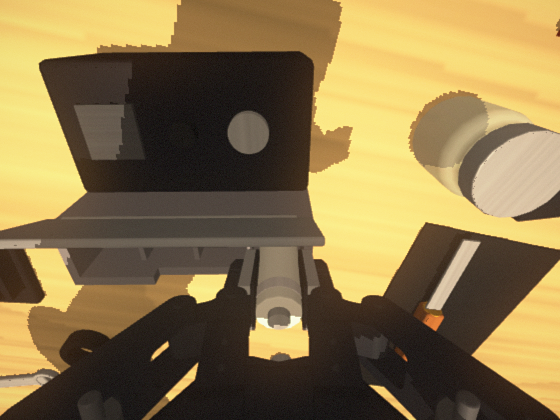

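No contact force, foot inside the bay. Releasing.

```bash
python3 -m jog '0 0 0 0 0 0 40; 0 0 0 0 0 0 40; 0 0 0 0 0 0 40; 0 0 0 0 0 0 40; 0 0 0 0 0 0 40'
python3 -m jog '-20 -4 0 0 0 0 40; -45 -9 0 0 0 0 40; -45 -9 0 0 0 0 40; -30 -6 0 0 0 0 40; 0 0 0 0 0 0 40'
python3 - <<'E'
from h import *
snap('wrist','w18'); print(pose()[0]);t,R=place(0,.1)
# next: over stick w=30
T=np.radians(13); xt=np.sin(T)*CX_+np.array([0,0,-np.cos(T)]); R13=axes(xt,-CYv)
plan(stick(30,71)+.019*xt+[0,0,.16],R13,g=45)
E
```

```text
t: 21.4
eef_pos: [0.6406, -0.0638, 0.108]
tool_rot: [0.498, 0.387, 0.589, -0.505]
contact_force: [-0.0, -0.6, -0.0]
gripper_width: 0.468
t: 21.9
eef_pos: [0.645, -0.0635, 0.2559]
tool_rot: [0.5, 0.389, 0.587, -0.504]
contact_force: [0.3, 0.6, 0.6]
gripper_width: 0.465
[ 0.6437302  -0.0629855   0.25308861]
dist mm 407.8 ang 25.2 rows 10 (min 10 )
tool shift total [  43.5  -96.  -394. ] rot units [0.72 0.05 4.14]
4.3 -9.6 -39.4 0.07 0.01 0.41 45; 3.9 -10.1 -39.3 0.07 0.01 0.41 45; 3.5 -10.5 -39.2 0.07 0.01 0.41 45; 3.1 -11.0 -39.2 0.07 0.01 0.41 45; 2.6 -11.4 -39.1 0.07 0.01 0.41 45
2.1 -11.8 -39.0 0.07 0.01 0.41 45; 1.6 -12.2 -38.9 0.07 0.01 0.41 45; 1.1 -12.5 -38.8 0.07 0.01 0.41 45; 0.6 -12.8 -38.7 0.07 0.01 0.41 45; 0.0 -13.1 -38.6 0.07 0.01 0.41 45
```

View pics/w18.png

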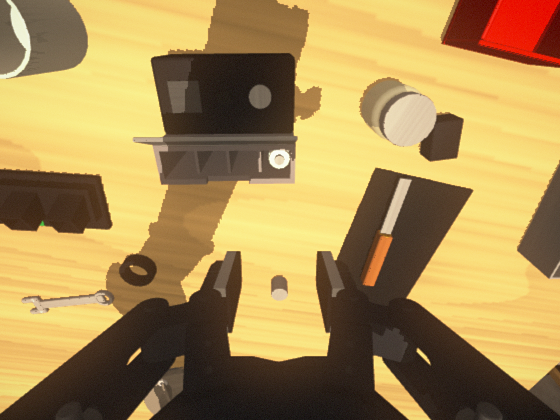

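The first stick stands in bay 0 (nub ring at (279,158)). Next stick.

```bash
python3 -m jog '4 -9.5 -39.5 0.07 0 0.41 45; 4 -10 -39.5 0.07 0 0.41 45; 3.5 -10.5 -39 0.07 0 0.41 45; 3 -11 -39 0.07 0 0.41 45; 2.5 -11.5 -39 0.07 0 0.41 45'
python3 -m jog '2 -12 -39 0.07 0 0.41 45; 1.5 -12 -39 0.07 0 0.41 45; 1 -12.5 -39 0.07 0 0.41 45; 0.5 -13 -38.5 0.07 0 0.41 45; 0 -13 -38.5 0.07 0 0.41 45'
python3 -m jog '0 0 0 0 0 0 45; 0 0 0 0 0 0 45'
python3 - <<'E'
from h import *
T=np.radians(13); xt=np.sin(T)*CX_+np.array([0,0,-np.cos(T)]); R13=axes(xt,-CYv)
print(pose()[0],pose()[2]['q'].round(2))
plan(stick(30,71)+.019*xt+[0,0,.06],R13,g=45)
plan(stick(30,71)+.019*xt,R13,g=45)
E
```

```text
t: 22.45
eef_pos: [0.5517, 0.1215, 0.2371]
tool_rot: [0.541, 0.457, 0.535, -0.46]
contact_force: [-0.1, 1.1, 1.0]
gripper_width: 0.532
t: 22.95
eef_pos: [0.4624, 0.304, 0.2252]
tool_rot: [0.579, 0.522, 0.475, -0.409]
contact_force: [1.1, 0.3, -0.4]
gripper_width: 0.526
t: 23.15
eef_pos: [0.4625, 0.3038, 0.2251]
tool_rot: [0.58, 0.52, 0.476, -0.409]
contact_force: [0.8, 0.4, 0.2]
gripper_width: 0.523
[0.46248029 0.30377703 0.22509457] [-1.18  0.2   0.46  2.02  0.06  0.77 -2.21]
dist mm 97.3 ang 0.8 rows 3 (min 3 )
tool shift total [ 95.7 -17.6   0.4] rot units [0.06 0.05 0.11]
31.9 -5.9 0.1 0.02 0.02 0.04 45; 31.9 -6.0 0.2 0.02 0.02 0.04 45; 31.9 -6.1 0.3 0.02 0.02 0.04 45
dist mm 157.3 ang 0.8 rows 4 (min 4 )
tool shift total [154.3 -30.4  -0. ] rot units [0.06 0.05 0.11]
38.6 -7.6 -0.0 0.02 0.01 0.03 45; 38.6 -7.7 0.1 0.02 0.01 0.03 45; 38.5 -7.8 0.1 0.02 0.01 0.03 45; 38.5 -7.9 0.2 0.02 0.01 0.03 45
```

```bash
python3 -m jog '32 -6 0 0 0 0.1 45; 32 -6 0 0 0 0 45; 32 -6 0 0 0 0 45; 0 0 0 0 0 0 45; 0 0 0 0 0 0 45'
python3 - <<'E'
from h import *
T=np.radians(13); xt=np.sin(T)*CX_+np.array([0,0,-np.cos(T)]); R13=axes(xt,-CYv)
print(pose()[0],pose()[2]['q'].round(2))
plan(stick(30,71)+.019*xt,R13,g=45,n=3)
snap('wrist','w19')
E
```

```text
t: 23.65
eef_pos: [0.4688, 0.3014, 0.1287]
tool_rot: [0.581, 0.524, 0.471, -0.407]
contact_force: [0.3, 0.4, -0.1]
gripper_width: 0.526
[0.46875832 0.30139272 0.12871474] [-1.12  0.35  0.43  2.11 -0.01  0.53 -2.17]
dist mm 61.0 ang 0.4 rows 3 (min 2 )
tool shift total [ 58.7 -16.2  -2.5] rot units [ 0.01  0.07 -0.  ]
19.6 -5.4 -0.8 0.00 0.02 -0.00 45; 19.6 -5.4 -0.8 0.00 0.02 -0.00 45; 19.6 -5.4 -0.8 0.00 0.02 -0.00 45
```

View pics/w19.png

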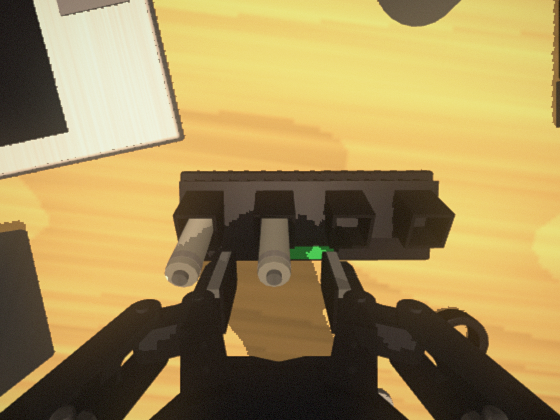

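The stick's nub is at (274,271), nearly centred between the fingers, and the planned -2.5 mm shift along tool z corrects the rest.

```bash
python3 -m jog '19.5 -5.5 -1 0 0 0 45; 19.5 -5.5 -1 0 0 0 45; 19.5 -5.5 -0.5 0 0 0 45; 0 0 0 0 0 0 45; 0 0 0 0 0 0 45'
python3 - <<'E'
from h import *
T=np.radians(13); xt=np.sin(T)*CX_+np.array([0,0,-np.cos(T)]); R13=axes(xt,-CYv)
plan(stick(30,71)+.019*xt,R13,g=45,n=1)
E
```

```text
t: 24.2
eef_pos: [0.4659, 0.3053, 0.0695]
tool_rot: [0.581, 0.525, 0.472, -0.405]
contact_force: [1.2, -0.1, 0.2]
gripper_width: 0.526
dist mm 2.7 ang 0.3 rows 1 (min 1 )
tool shift total [ 1.6 -0.6  2.1] rot units [ 0.02  0.04 -0.03]
1.6 -0.6 2.1 0.02 0.04 -0.03 45
```

```bash
python3 -m jog '1 -0.5 1.5 0 0 0 45; 0 0 0 0 0 0 15; 0 0 0 0 0 0 15; 0 0 0 0 0 0 15; 0 0 0 0 0 0 15' 60
python3 -m jog '0 0 0 0 0 0 15; 0 0 0 0 0 0 15'
python3 -m jog '-11 -2.5 0 0 0 0 15; -11 -2.5 0 0 0 0 15; -11 -2.5 0 0 0 0 15; -11 -2 0 0 0 0 15; -11 -2.5 0 0 0 0 15'
python3 -m jog '-30 0 0 0 0 0 15; -40 0 0 0 0 0 15; -40 0 0 0 0 0 15; 0 0 0 0 0 0 15; 0 0 0 0 0 0 15'
python3 - <<'E'
from h import *
p,R,o=pose();print(p,o['q'].round(3),o['contact_force'])
im,d,c=snap('wrist','w20');P=cloud(d,c)
pp=[]
for v in range(212,300,8): x=R.inv().apply(P[v,278]-p)*1e3; pp.append(x)
pp=np.array(pp); print(pp.round(1)); k=np.polyfit(pp[:,0],pp[:,1],1); print('tilt',np.degrees(np.arctan(k[0])),'axis y at pad',np.polyval(k,-19)-11.3)
t,Rt=place(1,.215); print(t); plan(t,Rt,g=15,n=10)
E
```

```text
t: 24.7
eef_pos: [0.4653, 0.3038, 0.0681]
tool_rot: [0.581, 0.525, 0.472, -0.405]
contact_force: [-2.8, -1.3, 8.6]
gripper_width: 0.245
t: 24.9
eef_pos: [0.4653, 0.3038, 0.0681]
tool_rot: [0.581, 0.525, 0.472, -0.405]
contact_force: [-3.4, -0.4, 7.9]
gripper_width: 0.24
t: 25.4
eef_pos: [0.4396, 0.3003, 0.1185]
tool_rot: [0.581, 0.524, 0.472, -0.406]
contact_force: [-0.1, -0.6, -1.5]
gripper_width: 0.238
t: 25.9
eef_pos: [0.4153, 0.2984, 0.2256]
tool_rot: [0.581, 0.524, 0.473, -0.405]
contact_force: [-0.1, -0.8, -1.5]
gripper_width: 0.241
[0.41529283 0.29840267 0.22561569] [-1.314  0.113  0.514  2.116  0.132  0.756 -2.341] [-0.09835637 -0.76830125 -1.54216737]
[[ 29.9  19.8  -0.3]
 [ 21.6  17.6  -0.3]
 [ 12.3  16.3  -0.3]
 [  5.   14.6  -0.3]
 [ -2.1  13.1  -0.3]
 [ -7.5  11.2  -0.3]
 [-14.6  10.5  -0.2]
 [-20.1   9.3  -0.2]
 [-26.1   8.6  -0.2]
 [-30.7   7.5  -0.2]
 [-34.9   6.2  -0.2]]
tilt 11.480515475275334 axis y at pad -1.6725573284307842
[ 0.63067937 -0.03046568  0.19630256]
dist mm 393.7 ang 26.7 rows 10 (min 9 )
tool shift total [ 68.3 162.  352.3] rot units [-0.74  0.05 -4.38]
6.8 16.2 35.2 -0.07 0.01 -0.44 15; 6.1 16.2 35.4 -0.07 0.01 -0.44 15; 5.3 16.2 35.5 -0.07 0.01 -0.44 15; 4.5 16.2 35.6 -0.07 0.01 -0.44 15; 3.8 16.1 35.7 -0.07 0.01 -0.44 15
3.0 15.9 35.9 -0.07 0.01 -0.44 15; 2.3 15.8 36.0 -0.07 0.01 -0.44 15; 1.6 15.6 36.1 -0.07 0.01 -0.44 15; 0.8 15.4 36.2 -0.07 0.01 -0.44 15; 0.1 15.1 36.4 -0.07 0.01 -0.44 15
```

View pics/w20.png

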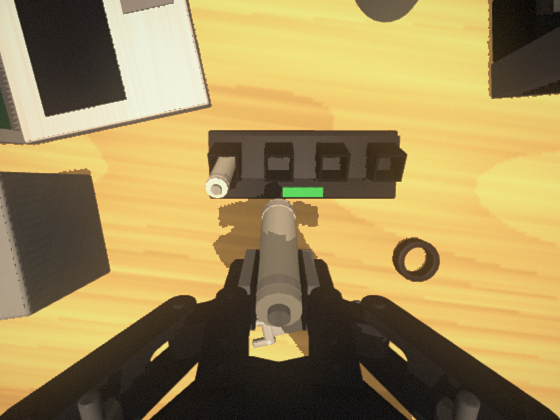

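The second stick is held (nub (279,315), foot row ~205). Moving over bay 1.

```bash
python3 -m jog '6 16.5 35 -0.07 0 -0.41 15; 5.5 16.5 35.5 -0.07 0 -0.41 15; 5 16.5 35.5 -0.07 0 -0.41 15; 4 16.5 35.5 -0.07 0 -0.41 15; 3.5 16.5 35.5 -0.07 0 -0.41 15'
python3 -m jog '3 16 36 -0.07 0 -0.41 15; 2 16 36 -0.07 0 -0.41 15; 1.5 15.5 36 -0.07 0 -0.41 15; 1 15.5 36 -0.07 0 -0.41 15; 0 15 36.5 -0.07 0 -0.41 15'
python3 -m jog '0 0 0 0 0 0 15; 0 0 0 0 0 0 15; 0 0 0 0 0 0 15'
cat >> h.py <<'E'
def hang(f,i):
    p,R,o=pose(); im,d,c=snap('wrist',f); P=cloud(d,c); L=[]
    for v in range(200,276):
        w=P[v,274:283].mean(0); q=w-PC; t=R.inv().apply(w-p)
        if abs(t[2])<.012 and -.03<t[0]<.065 and abs(t[1])<.04: L.append([q[2]*1e3,q@PX*1e3-11,q@PYv*1e3])
    L=np.array(L); zf=L[:,0].min(); k=np.polyfit(L[:,0],L[:,1],1); 
    print('tcp',p.round(4),'foot z',zf.round(1),'x at foot',np.polyval(k,zf).round(1),'x at pad',np.polyval(k,p[2]*1e3+19).round(1),'tilt deg',np.degrees(np.arctan(k[0])).round(2),'y',L[:,2].mean().round(1),'y bay',(i-1.5)*33,'y by tcp',((p-PC)@PYv*1e3).round(1))
    print('down in tool/100mm',(R.inv().apply([0,0,-.1])*1e3).round(1),'PX 10mm in tool',(R.inv().apply(PX*.01)*1e3).round(1), 'tool z vs -PYv deg',np.degrees(np.arcsin(R.apply([0,0,1])@PX)).round(2))
E
python3 -c "
from h import *
hang('w21',1)"
```

```text
t: 26.45
eef_pos: [0.5245, 0.1327, 0.2124]
tool_rot: [0.543, 0.458, 0.534, -0.458]
contact_force: [0.5, 0.9, -0.2]
gripper_width: 0.24
t: 26.95
eef_pos: [0.6322, -0.0314, 0.2003]
tool_rot: [0.499, 0.388, 0.589, -0.504]
contact_force: [0.8, 0.0, 0.1]
gripper_width: 0.239
t: 27.25
eef_pos: [0.6315, -0.0288, 0.2014]
tool_rot: [0.5, 0.389, 0.588, -0.503]
contact_force: [0.5, 0.7, -1.9]
gripper_width: 0.239
tcp [ 0.6315 -0.0288  0.2014] foot z 152.5 x at foot -0.9 x at pad 0.2 tilt deg 0.91 y -14.8 y bay -16.5 y by tcp -15.0
down in tool/100mm [97.9 20.3 -0.5] PX 10mm in tool [-2.   9.8 -0. ] tool z vs -PYv deg -0.25
```

View pics/w21.png

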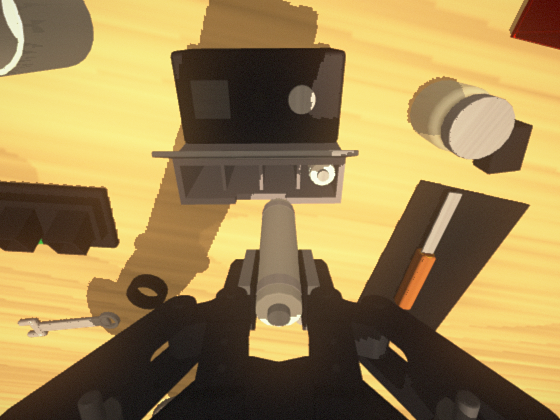

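Vertical within 1°. I need 1.5 mm towards -y, then down.

```bash
python3 -m jog '18 4.5 1.5 0 0 0.1 15; 18 4 0 0 0 0 15; 18 4 0 0 0 0 15; 0 0 0 0 0 0 15; 0 0 0 0 0 0 15'
python3 - <<'E'
from h import *
p,R,o=pose(); print(p,o['contact_force'],((p-PC)@PX*1e3).round(1),((p-PC)@PYv*1e3).round(1))
E
python3 -m jog '12 2.5 0 0 0 0 15; 12 2.5 0 0 0 0 15; 10 2 0 0 0 0 15; 6 1 0 0 0 0 15; 0 0 0 0 0 0 15'
python3 - <<'E'
from h import *
p,R,o=pose(); print(p,o['contact_force'],((p-PC)@PX*1e3).round(1),((p-PC)@PYv*1e3).round(1))
E
```

```text
t: 27.8
eef_pos: [0.6344, -0.0302, 0.1479]
tool_rot: [0.503, 0.393, 0.586, -0.5]
contact_force: [0.4, -0.3, 0.1]
gripper_width: 0.234
[ 0.63437531 -0.03021255  0.14786996] [ 0.44471118 -0.2668363   0.14088087] 0.2 -17.0
t: 28.3
eef_pos: [0.6343, -0.0315, 0.1053]
tool_rot: [0.502, 0.393, 0.586, -0.501]
contact_force: [0.5, 0.6, -0.8]
gripper_width: 0.239
[ 0.63432032 -0.03149194  0.10531636] [ 0.47574978  0.6053138  -0.82633368] -0.1 -18.2
```

```bash
python3 -m jog '0 -1 -1 0 0 0 15; 0 0 0 0 0 0 40; 0 0 0 0 0 0 40; 0 0 0 0 0 0 40; 0 0 0 0 0 0 40'
python3 -m jog '-20 -4 0 0 0 0 40; -45 -9 0 0 0 0 40; -45 -9 0 0 0 0 40; -30 -6 0 0 0 0 40; 0 0 0 0 0 0 40'
python3 - <<'E'
from h import *
snap('wrist','w22'); print(pose()[0])
T=np.radians(13); xt=np.sin(T)*CX_+np.array([0,0,-np.cos(T)]); R13=axes(xt,-CYv)
plan(stick(90,71)+.019*xt+[0,0,.16],R13,g=45,n=11)
E
```

```text
t: 28.8
eef_pos: [0.634, -0.0308, 0.1071]
tool_rot: [0.503, 0.393, 0.585, -0.5]
contact_force: [0.4, 1.4, 0.1]
gripper_width: 0.469
t: 29.3
eef_pos: [0.6353, -0.031, 0.2549]
tool_rot: [0.505, 0.395, 0.583, -0.498]
contact_force: [-0.1, -1.0, -1.4]
gripper_width: 0.467
[ 0.63409002 -0.03049718  0.25217173]
dist mm 431.3 ang 24.0 rows 11 (min 10 )
tool shift total [  38.8  -89.7 -420.1] rot units [0.71 0.05 3.94]
3.5 -8.2 -38.2 0.06 0.00 0.36 45; 3.2 -8.5 -38.1 0.06 0.00 0.36 45; 2.9 -8.9 -38.1 0.06 0.00 0.36 45; 2.6 -9.3 -38.0 0.06 0.00 0.36 45; 2.3 -9.6 -37.9 0.06 0.00 0.36 45
1.9 -10.0 -37.9 0.06 0.00 0.36 45; 1.6 -10.3 -37.8 0.06 0.00 0.36 45; 1.2 -10.6 -37.7 0.06 0.00 0.36 45; 0.8 -10.9 -37.7 0.06 0.00 0.36 45; 0.4 -11.2 -37.6 0.06 0.00 0.36 45
-0.0 -11.4 -37.5 0.06 0.00 0.36 45
```

View pics/w22.png

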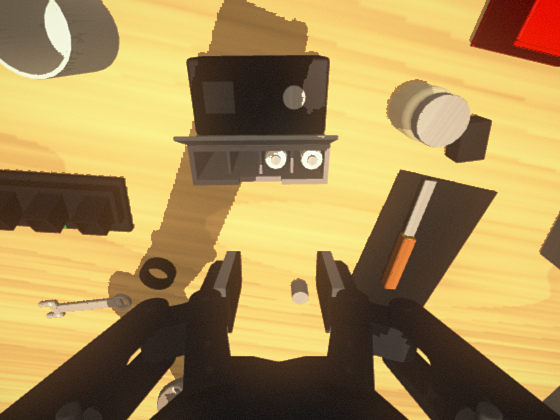

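Two sticks now stand in bays 1 and 0 (nubs (275,159) and (312,159)). Going for the third.

```bash
python3 -m jog '3.5 -8 -38 0.06 0 0.36 45; 3 -8.5 -38 0.06 0 0.36 45; 3 -9 -38 0.06 0 0.36 45; 2.5 -9.5 -38 0.06 0 0.36 45; 2.5 -9.5 -38 0.06 0 0.36 45'
python3 -m jog '2 -10 -38 0.06 0 0.36 45; 1.5 -10.5 -38 0.06 0 0.36 45; 1 -10.5 -37.5 0.06 0 0.36 45; 1 -11 -37.5 0.06 0 0.36 45; 0.5 -11 -37.5 0.06 0 0.36 45'
python3 -m jog '0 -11.5 -37.5 0.06 0 0.36 45; 0 0 0 0 0 0 45; 0 0 0 0 0 0 45'
python3 - <<'E'
from h import *
T=np.radians(13); xt=np.sin(T)*CX_+np.array([0,0,-np.cos(T)]); R13=axes(xt,-CYv)
print(pose()[0],pose()[2]['q'].round(2))
plan(stick(90,71)+.019*xt+[0,0,.06],R13,g=45)
E
```

```text
t: 29.85
eef_pos: [0.5512, 0.1495, 0.2374]
tool_rot: [0.541, 0.454, 0.538, -0.46]
contact_force: [0.2, 1.1, -1.5]
gripper_width: 0.528
t: 30.35
eef_pos: [0.4707, 0.3273, 0.226]
tool_rot: [0.575, 0.511, 0.485, -0.415]
contact_force: [0.4, 0.5, -0.6]
gripper_width: 0.526
t: 30.65
eef_pos: [0.4545, 0.3627, 0.2235]
tool_rot: [0.582, 0.52, 0.475, -0.406]
contact_force: [0.4, -1.2, -0.5]
gripper_width: 0.527
[0.45447779 0.36265814 0.22345702] [-1.36  0.27  0.59  1.97 -0.01  0.78 -2.23]
dist mm 95.7 ang 0.7 rows 3 (min 3 )
tool shift total [ 94.2 -17.   -0.2] rot units [0.1  0.05 0.05]
31.4 -5.7 -0.1 0.03 0.02 0.02 45; 31.4 -5.7 0.0 0.03 0.02 0.02 45; 31.4 -5.8 0.1 0.03 0.02 0.02 45
```

```bash
python3 -m jog '31.5 -6 0 0.1 0 0 45; 31.5 -6 0 0 0 0 45; 31.5 -6 0 0 0 0 45; 0 0 0 0 0 0 45; 0 0 0 0 0 0 45'
python3 - <<'E'
from h import *
T=np.radians(13); xt=np.sin(T)*CX_+np.array([0,0,-np.cos(T)]); R13=axes(xt,-CYv)
print(pose()[0],pose()[2]['q'].round(2))
plan(stick(90,71)+.019*xt,R13,g=45,n=3)
snap('wrist','w23')
E
```

```text
t: 31.15
eef_pos: [0.4605, 0.3604, 0.1288]
tool_rot: [0.578, 0.525, 0.471, -0.409]
contact_force: [-0.7, 0.2, 0.8]
gripper_width: 0.53
[0.46047906 0.36044663 0.12875659] [-1.28  0.41  0.53  2.04 -0.11  0.57 -2.17]
dist mm 61.0 ang 0.5 rows 3 (min 2 )
tool shift total [ 59.  -15.1  -2.8] rot units [-0.06  0.06  0.03]
19.7 -5.0 -0.9 -0.02 0.02 0.01 45; 19.7 -5.0 -0.9 -0.02 0.02 0.01 45; 19.7 -5.1 -0.9 -0.02 0.02 0.01 45
```

View pics/w23.png

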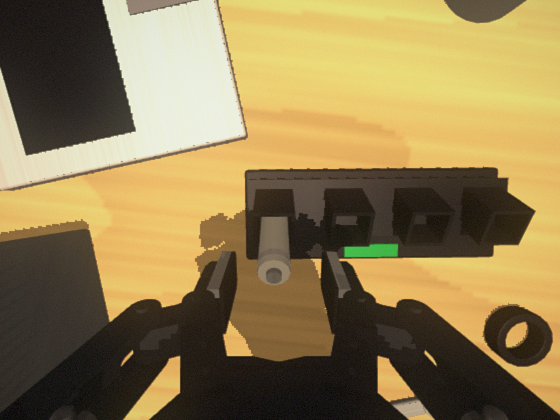

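The last stick's nub (273,272) sits between the fingers. Descending, gripping and pulling.

```bash
python3 -m jog '19.5 -5 -1 0 0 0 45; 20 -5 -0.5 0 0 0 45; 20 -5 -0.5 0 0 0 45; 0 0 0 0 0 0 45; 0 0 0 0 0 0 45'
python3 - <<'E'
from h import *
T=np.radians(13); xt=np.sin(T)*CX_+np.array([0,0,-np.cos(T)]); R13=axes(xt,-CYv)
plan(stick(90,71)+.019*xt,R13,g=45,n=1)
E
python3 -m jog '0 0 0 0 0 0 15; 0 0 0 0 0 0 15; 0 0 0 0 0 0 15; 0 0 0 0 0 0 15; 0 0 0 0 0 0 15' 60
python3 -m jog '0 0 0 0 0 0 15; 0 0 0 0 0 0 15'
```

```text
t: 31.7
eef_pos: [0.4589, 0.3643, 0.0689]
tool_rot: [0.578, 0.526, 0.472, -0.408]
contact_force: [-0.1, 0.7, 0.8]
gripper_width: 0.525
dist mm 1.9 ang 0.3 rows 1 (min 1 )
tool shift total [ 1.  -0.7  1.5] rot units [-0.04  0.02  0.01]
1.0 -0.7 1.5 -0.04 0.02 0.01 45
t: 32.2
eef_pos: [0.4588, 0.3645, 0.0691]
tool_rot: [0.578, 0.526, 0.472, -0.407]
contact_force: [-2.7, -1.4, 7.3]
gripper_width: 0.242
t: 32.4
eef_pos: [0.4588, 0.3645, 0.0691]
tool_rot: [0.578, 0.526, 0.472, -0.407]
contact_force: [-1.6, -1.6, 7.3]
gripper_width: 0.242
```

```bash
python3 -m jog '-11 -2.5 0 0 0 0 15; -11 -2.5 0 0 0 0 15; -11 -2.5 0 0 0 0 15; -11 -2 0 0 0 0 15; -11 -2.5 0 0 0 0 15'
python3 -m jog '-30 0 0 0 0 0 15; -40 0 0 0 0 0 15; -40 0 0 0 0 0 15; 0 0 0 0 0 0 15; 0 0 0 0 0 0 15'
python3 - <<'E'
from h import *
p,R,o=pose();print(p,o['q'].round(3),o['contact_force'])
snap('wrist','w24')
t,Rt=place(2,.22,dl=11.8,g=np.array([-19,-2.,0])); print(t); plan(t,Rt,g=15,n=11)
E
```

```text
t: 32.9
eef_pos: [0.4328, 0.3608, 0.119]
tool_rot: [0.578, 0.525, 0.473, -0.409]
contact_force: [0.5, -0.1, -1.2]
gripper_width: 0.241
t: 33.4
eef_pos: [0.4088, 0.3589, 0.2261]
tool_rot: [0.578, 0.525, 0.473, -0.408]
contact_force: [0.6, 0.5, -1.8]
gripper_width: 0.24
[0.40883321 0.35889131 0.22613362] [-1.498  0.199  0.65   2.043  0.046  0.776 -2.349] [ 0.64735554  0.4584433  -1.77255382]
[0.62560767 0.00217991 0.20099253]
dist mm 417.6 ang 25.0 rows 11 (min 10 )
tool shift total [ 62.8 163.4 379.2] rot units [-0.8   0.04 -4.09]
5.7 14.9 34.5 -0.07 0.00 -0.37 15; 5.1 14.8 34.6 -0.07 0.00 -0.37 15; 4.5 14.7 34.7 -0.07 0.00 -0.37 15; 4.0 14.6 34.8 -0.07 0.00 -0.37 15; 3.4 14.5 34.9 -0.07 0.00 -0.37 15
2.8 14.4 35.0 -0.07 0.00 -0.37 15; 2.2 14.2 35.1 -0.07 0.00 -0.37 15; 1.7 14.0 35.3 -0.07 0.00 -0.37 15; 1.1 13.8 35.4 -0.07 0.00 -0.37 15; 0.6 13.6 35.5 -0.07 0.00 -0.37 15
0.0 13.3 35.6 -0.07 0.00 -0.37 15
```

View pics/w24.png

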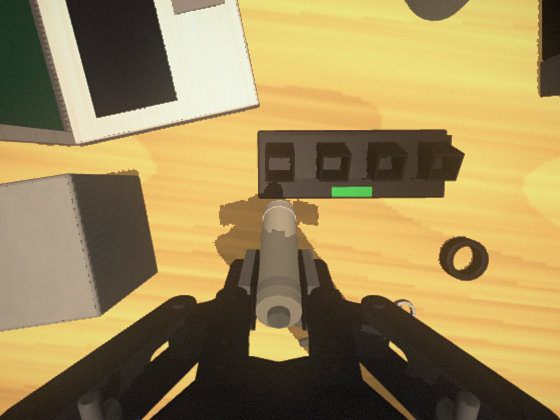

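All four wells are empty now and the third stick is in hand (nub (279,315)). Over to bay 2.

```bash
python3 -m jog '5.5 15 34.5 -0.07 0 -0.37 15; 5 15 34.5 -0.07 0 -0.37 15; 4.5 14.5 34.5 -0.07 0 -0.37 15; 4 14.5 35 -0.07 0 -0.37 15; 3.5 14.5 35 -0.07 0 -0.37 15'
python3 -m jog '3 14.5 35 -0.07 0 -0.37 15; 2 14 35 -0.07 0 -0.37 15; 1.5 14 35.5 -0.07 0 -0.37 15; 1 14 35.5 -0.07 0 -0.37 15; 0.5 13.5 35.5 -0.07 0 -0.37 15'
python3 -m jog '0 13.5 35.5 -0.07 0 -0.37 15; 0 0 0 0 0 0 15; 0 0 0 0 0 0 15; 0 0 0 0 0 0 15'
python3 -c "
from h import *
hang('w25',2)"
```

```text
t: 33.95
eef_pos: [0.5077, 0.1946, 0.2132]
tool_rot: [0.545, 0.465, 0.529, -0.455]
contact_force: [0.5, 0.6, -1.3]
gripper_width: 0.245
t: 34.45
eef_pos: [0.606, 0.0325, 0.2027]
tool_rot: [0.506, 0.402, 0.58, -0.496]
contact_force: [-0.1, 0.1, -1.3]
gripper_width: 0.238
t: 34.85
eef_pos: [0.6253, 0.003, 0.2016]
tool_rot: [0.499, 0.389, 0.589, -0.502]
contact_force: [-0.4, 0.2, -2.0]
gripper_width: 0.239
tcp [0.6253 0.003  0.2016] foot z 151.5 x at foot -1.2 x at pad -1.7 tilt deg -0.4 y 17.6 y bay 16.5 y by tcp 17.3
down in tool/100mm [97.9 20.4 -0.2] PX 10mm in tool [-2.   9.8 -0. ] tool z vs -PYv deg -0.18
```

View pics/w25.png

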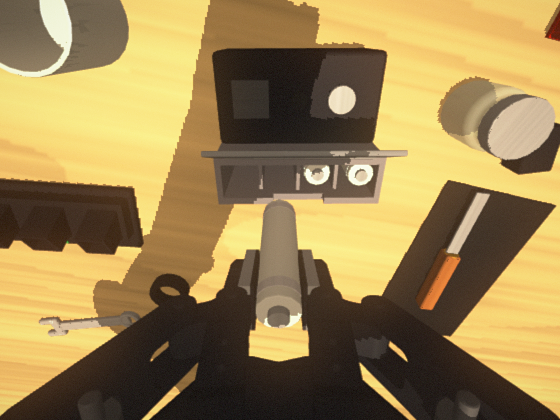

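Vertical, off by -1.4 mm in x and +1 mm in y. I'll correct and lower.

```bash
python3 -m jog '18 5 0.5 0 0 0 15; 18 4 0 0 0 0 15; 18 4 0 0 0 0 15; 0 0 0 0 0 0 15; 0 0 0 0 0 0 15'
python3 -m jog '12 2.5 0 0 0 0 15; 12 2.5 0 0 0 0 15; 10 2 0 0 0 0 15; 6 1 0 0 0 0 15; 0 0 0 0 0 0 15'
python3 - <<'E'
from h import *
p,R,o=pose(); print(p,o['contact_force'],((p-PC)@PX*1e3).round(1),((p-PC)@PYv*1e3).round(1))
E
```

```text
t: 35.4
eef_pos: [0.6279, 0.0026, 0.1478]
tool_rot: [0.5, 0.389, 0.589, -0.502]
contact_force: [-0.0, -0.2, -1.4]
gripper_width: 0.24
t: 35.9
eef_pos: [0.6273, 0.0013, 0.1054]
tool_rot: [0.499, 0.389, 0.589, -0.503]
contact_force: [0.3, 0.3, -1.0]
gripper_width: 0.238
[0.62728195 0.001304   0.10535332] [ 0.2523063  0.3457952 -0.9623043] -0.5 15.3
```

```bash
python3 -m jog '0 0 -1 0 0 0 15; 0 0 0 0 0 0 40; 0 0 0 0 0 0 40; 0 0 0 0 0 0 40; 0 0 0 0 0 0 40'
python3 -m jog '-20 -4 0 0 0 0 40; -45 -9 0 0 0 0 40; -45 -9 0 0 0 0 20; -20 -4 0 0 0 0 0; 0 0 0 0 0 0 0'
python3 -m jog '0 0 0 0 0 0 0; 0 0 0 0 0 0 0'
python3 - <<'E'
from h import *
p,R,o=pose(); print(p)
im,d,c=snap('wrist','w26'); P=cloud(d,c); snap('side','s26')
cv2.imwrite('pics/w26z.png',cv2.resize(im[40:210,160:420],None,fx=3,fy=3,interpolation=cv2.INTER_CUBIC)[:,:,::-1])
np.set_printoptions(linewidth=200)
E
```

```text
t: 36.4
eef_pos: [0.6281, 0.0023, 0.1069]
tool_rot: [0.5, 0.39, 0.588, -0.502]
contact_force: [-0.5, -0.4, -0.4]
gripper_width: 0.468
t: 36.9
eef_pos: [0.6305, 0.0023, 0.2432]
tool_rot: [0.501, 0.392, 0.587, -0.501]
contact_force: [0.7, -0.7, -0.4]
gripper_width: 0.001
t: 37.1
eef_pos: [0.6276, 0.0032, 0.2377]
tool_rot: [0.499, 0.389, 0.589, -0.503]
contact_force: [0.1, 0.2, 0.3]
gripper_width: -0.003
[0.62764793 0.00315752 0.23774397]
```

View pics/w26z.png

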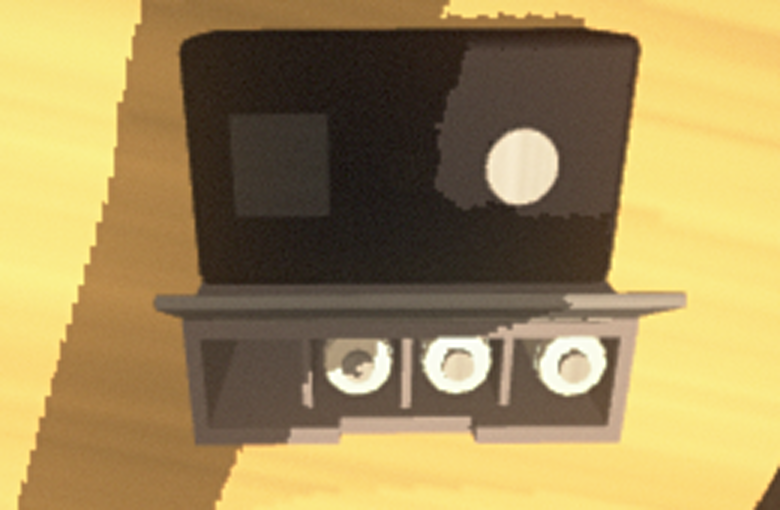

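View pics/s26.png

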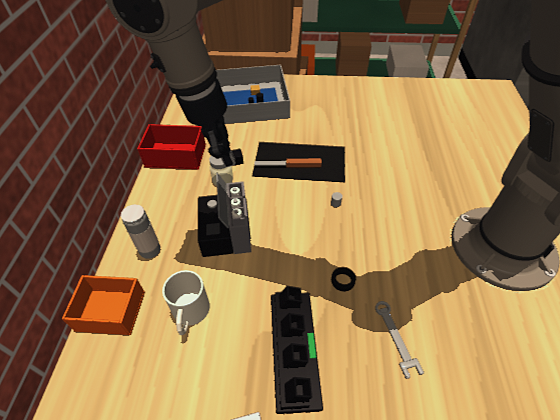

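All three sticks stand in bays 0–2, with their white rings at zoom (572,365), (457,362) and (358,365). The lid stands tipped back. Checking stick top heights and the lid angle by depth.

```bash
python3 - <<'E'
from h import *
im,d,c=load('w26'); P=cloud(d,c)
Q=P-PC; X=Q@PX*1e3;Y=Q@PYv*1e3;Z=P[:,:,2]*1e3
for y in(-49.5,-16.5,16.5,49.5):
    m=(abs(Y-y)<13)&(abs(X)<14)&(Z>70); print(y,m.sum(),np.percentile(Z[m],[10,50,90]).round(1) if m.sum() else '', (X[m].mean().round(1),Y[m].mean().round(1)) if m.sum() else '')
m=(abs(Y)<60)&(X>15)&(X<60)&(Z>105)
print(m.sum())
for z in range(105,150,5):
    k=m&(abs(Z-z)<2.5)
    if k.sum(): print(z,k.sum(),X[k].mean().round(1),X[k].min().round(1),X[k].max().round(1))
E
```

```text
-49.5 379 [87.5 90.9 95. ] (np.float64(2.7), np.float64(-51.4))
-16.5 2518 [ 91.7 298.7 313.5] (np.float64(7.2), np.float64(-15.1))
16.5 1991 [ 91.2 259.3 287.3] (np.float64(8.1), np.float64(16.6))
49.5 2129 [293.5 300.5 313.8] (np.float64(8.0), np.float64(49.5))
36611
105 24 23.0 22.6 23.6
110 32 25.1 23.6 25.6
115 74 26.6 25.7 27.6
120 44 28.4 27.6 29.6
125 78 30.6 29.7 31.6
130 61 32.4 31.5 33.7
135 110 35.8 33.7 39.8
140 814 38.2 35.6 40.3
```

Ring tops at ~91 mm mean the feet are on the bay floors. The lid leans about 22–23° past upright (fully open), its top edge at pack x=38, z=140. Next I go behind it with shut fingers.

```bash
python3 - <<'E'
from h import *
plan(PC+PX*.068+[0,0,.2],RB,g=0,n=3)
E
```

```text
dist mm 79.3 ang 11.8 rows 3 (min 2 )
tool shift total [23.2 74.  16.6] rot units [-0.04  0.03  1.96]
7.7 24.7 5.5 -0.01 0.01 0.65 0; 9.4 24.1 5.6 -0.01 0.01 0.65 0; 11.0 23.4 5.6 -0.01 0.01 0.65 0
```

```bash
python3 -m jog '8 24.5 5.5 0 0 0.65 0; 9.5 24 5.5 0 0 0.65 0; 11 23.5 5.5 0 0 0.65 0; 0 0 0 0 0 0 0; 0 0 0 0 0 0 0'
python3 - <<'E'
from h import *
p,R,o=pose(); print(((p-PC)@PX*1e3).round(1),((p-PC)@PYv*1e3).round(1),p[2])
plan(PC+PX*.068+[0,0,.118],RB,g=0,n=4)
E
```

```text
t: 37.7
eef_pos: [0.697, -0.0003, 0.2005]
tool_rot: [0.547, 0.447, 0.546, -0.45]
contact_force: [-0.4, -0.4, 0.1]
gripper_width: 0.001
67.5 -0.2 0.2005457680722523
dist mm 82.5 ang 0.3 rows 4 (min 2 )
tool shift total [82.5  0.7 -0.5] rot units [-0.04  0.03  0.02]
20.6 0.2 -0.1 -0.01 0.01 0.00 0; 20.6 0.2 -0.1 -0.01 0.01 0.00 0; 20.6 0.1 -0.1 -0.01 0.01 0.00 0; 20.6 0.1 -0.1 -0.01 0.01 0.00 0
```

```bash
python3 -m jog '20.5 0 0 0 0 0 0; 20.5 0 0 0 0 0 0; 20.5 0 0 0 0 0 0; 20.5 0 0 0 0 0 0; 0 0 0 0 0 0 0'
python3 -m jog '0 -6 0 0 0 0 0; 0 -6 0 0 0 0 0; 0 -6 0 0 0 0 0; 0 -6 0 0 0 0 0; 0 -6 0 0 0 0 0'
python3 -m jog '0 -6 0 0 0 0 0; 0 -6 0 0 0 0 0; 0 -6 0 0 0 0 0; 0 -6 0 0 0 0 0; 0 0 0 0 0 0 0'
python3 - <<'E'
from h import *
p,R,o=pose(); print(((p-PC)@PX*1e3).round(1),((p-PC)@PYv*1e3).round(1),p[2],o['contact_force'])
snap('wrist','w27');snap('side','s27')
E
```

```text
t: 38.2
eef_pos: [0.6959, 0.0004, 0.1167]
tool_rot: [0.547, 0.446, 0.547, -0.45]
contact_force: [-0.2, -0.4, -0.8]
gripper_width: 0.001
t: 38.7
eef_pos: [0.669, -0.0064, 0.1203]
tool_rot: [0.549, 0.448, 0.545, -0.448]
contact_force: [1.3, 1.0, 1.7]
gripper_width: -0.001
t: 39.2
eef_pos: [0.6439, -0.0113, 0.119]
tool_rot: [0.548, 0.448, 0.546, -0.449]
contact_force: [-0.1, -0.1, 0.7]
gripper_width: -0.0
13.3 -0.4 0.11898105427720262 [-0.08782331 -0.11252711  0.73455193]
```

View pics/w27.png

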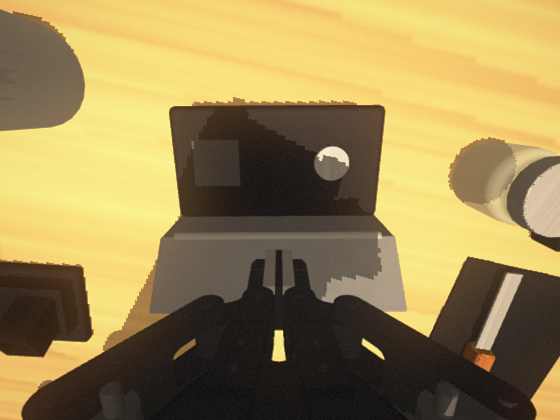

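The lid has swung forward, with its outer face visible at rows 237–312. I'll continue forward and then press it down.

```bash
python3 -m jog '0 -6 0 0 0 0 0; 0 -6 0 0 0 0 0; 0 -6 0 0 0 0 0; 0 -6 0 0 0 0 0; 0 0 0 0 0 0 0'
python3 -m jog '3 0 0 0 0 0 0; 3 0 0 0 0 0 0; 3 0 0 0 0 0 0; 2 0 0 0 0 0 0; 0 0 0 0 0 0 0'
python3 - <<'E'
from h import *
p,R,o=pose(); print(((p-PC)@PX*1e3).round(1),((p-PC)@PYv*1e3).round(1),p[2],o['contact_force'])
E
```

```text
t: 39.8
eef_pos: [0.6204, -0.0162, 0.1191]
tool_rot: [0.548, 0.448, 0.546, -0.449]
contact_force: [-0.0, -0.2, 0.3]
gripper_width: 0.002
t: 40.3
eef_pos: [0.6216, -0.0157, 0.1077]
tool_rot: [0.548, 0.448, 0.546, -0.449]
contact_force: [0.4, 0.8, -0.3]
gripper_width: -0.002
-9.4 -0.3 0.10768766633891225 [ 0.43140487  0.84317937 -0.31208463]
```

```bash
python3 -m jog '2 0 0 0 0 0 0; 2 0 0 0 0 0 0; 0 0 0 0 0 0 0'
python3 -m jog '1 0 0 0 0 0 0; 0 0 0 0 0 0 0; 0 0 0 0 0 0 0'
```

```text
t: 40.6
eef_pos: [0.6218, -0.0158, 0.1042]
tool_rot: [0.548, 0.448, 0.546, -0.449]
contact_force: [0.8, -0.3, 1.1]
gripper_width: -0.001
t: 40.9
eef_pos: [0.6219, -0.0158, 0.1041]
tool_rot: [0.548, 0.448, 0.546, -0.448]
contact_force: [-3.9, 0.9, 8.1]
gripper_width: -0.001
```

The fingers meet firm resistance at z=0.104, the shut lid's top. Retreating and checking everything.

```bash
python3 -m jog '-20 0 0 0 0 0 0; -40 0 0 0 0 0 0; -45 -10 0 0 0 0 0; -45 -40 0 0 0 0 0; -10 -40 0 0 0 0 0'
python3 -m jog '0 0 0 0 0 0 0; 0 0 0 0 0 0 0'
python3 - <<'E'
from h import *
p,R,o=pose(); print(p)
im,d,c=snap('wrist','w28');P=cloud(d,c);snap('top','t28');snap('side','s28')
Q=P-PC; X=Q@PX*1e3;Y=Q@PYv*1e3;Z=P[:,:,2]*1e3
m=(abs(Y)<62)&(Z>80)&(Z<130)&(abs(X)<20)
A=np.c_[X[m],Y[m],np.ones(m.sum())]; k,_,_,_=np.linalg.lstsq(A,Z[m],rcond=None); print('lid plane slope x',k[0],'z at hinge',k@[21,0,1],'z front',k@[-21,0,1],m.sum())
E
```

```text
t: 41.4
eef_pos: [0.5421, -0.0321, 0.2592]
tool_rot: [0.55, 0.449, 0.544, -0.447]
contact_force: [-1.2, -0.2, 0.3]
gripper_width: 0.003
t: 41.6
eef_pos: [0.5396, -0.0314, 0.2559]
tool_rot: [0.548, 0.449, 0.546, -0.448]
contact_force: [1.4, 0.0, 0.2]
gripper_width: -0.004
[ 0.5396014  -0.03138384  0.25593345]
lid plane slope x 0.002619541362063779 z at hinge 104.82703557512887 z front 104.7170148379222 6068
```

View pics/w28.png

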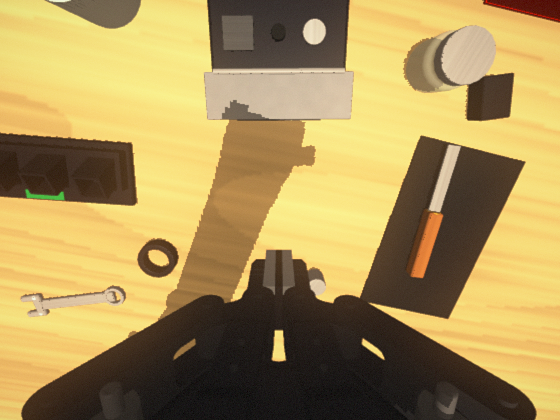

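View pics/t28.png

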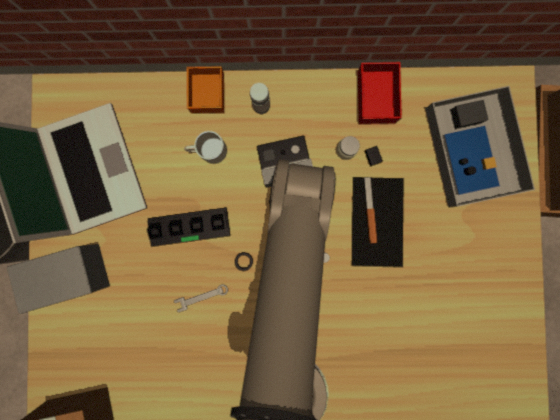

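View pics/s28.png

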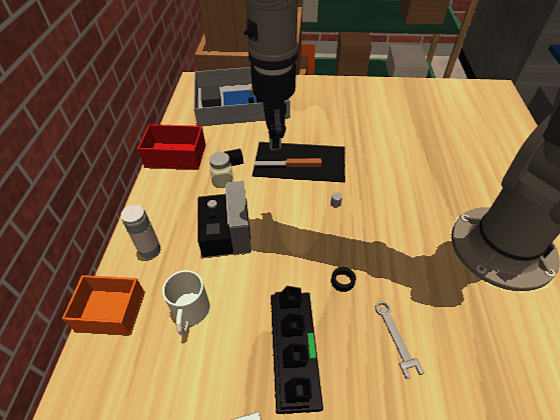

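The lid is flat (plane slope 0.003 rad). The pry appears to have been knocked, though: in the top view its tip is at (368,178), right on the mat's edge. Measuring it.

```bash
python3 - <<'E'
from h import *
im,d,c=load('w28')
cv2.imwrite('pics/w28z.png',cv2.resize(im[125:325,355:535],None,fx=3,fy=3,interpolation=cv2.INTER_CUBIC)[:,:,::-1])
E
```

```text
(no output)
```

View pics/w28z.png

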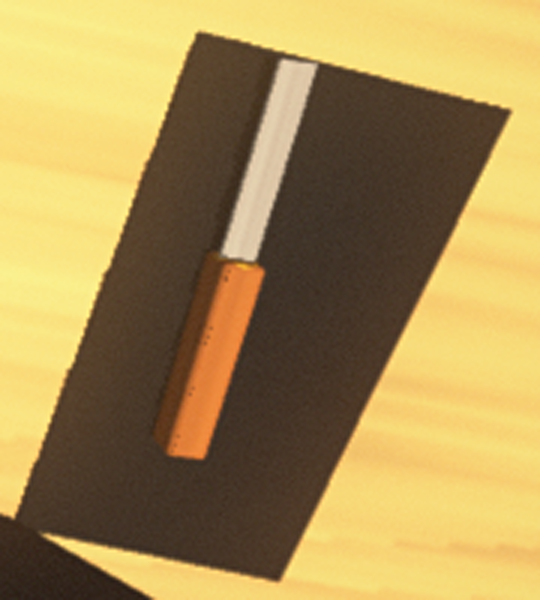

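```bash
python3 - <<'E'
from h import *
im,d,c=load('w28')
f=lambda x,y,z:onz(c,355+x/3-.33,125+y/3-.33,z)
TL,TR,BR=f(198,33,.003),f(511,110,.003),f(280,579,.003)
ctr=(TL+BR)/2
ctr=ctr*1
x=(TR-BR);x/=np.linalg.norm(x);BL=TL-(TR-BR); ctr=(TL+TR+BR+BL)/4; y=np.array([-x[1],x[0],0])
print('mat',TL,TR,BR,np.linalg.norm(TR-BR),np.linalg.norm(TL-TR),'ctr',ctr,np.degrees(np.arctan2(x[1],x[0])))
tip=f(297,61,.0143); j=f(241,264,.023); end=f(188,457,.023)
for n,w in(('tip',tip),('j',j),('end',end)): print(n,w.round(4),'mat',((w-ctr)@x*1e3).round(1),((w-ctr)@y*1e3).round(1))
print(np.linalg.norm(tip-j),np.linalg.norm(j-end)); v=tip-end; print('yaw',np.degrees(np.arctan2(v[1],v[0])))
E
```

```text
mat [ 0.62365829 -0.20474092  0.003     ] [ 0.61907399 -0.35373102  0.003     ] [ 0.36145365 -0.34452214  0.003     ] 0.25778488197240157 0.14906061716013425 ctr [ 0.49255597 -0.27463153  0.003     ] -2.047220344599025
tip [ 0.6206 -0.2449  0.0143] mat 126.9 34.3
j [ 0.5309 -0.2485  0.023 ] mat 37.3 27.4
end [ 0.4323 -0.2584  0.023 ] mat -60.8 14.1
0.09028275185585459 0.09900631948660264
yaw 4.109722494295101
```

The tip is only 3 mm inside the mat's edge, about the size of the calibration error, so I'll regrasp the pry and recentre it.

```bash
python3 - <<'E'
from h import *
plan([.506,-.2503,.1],down(np.radians(-85.7)),g=50,n=8)
E
```

```text
dist mm 270.7 ang 7.1 rows 8 (min 7 )
tool shift total [155.7 -77.2 207.5] rot units [ 1.18  0.04 -0.01]
19.5 -9.7 25.9 0.15 0.00 -0.00 50; 19.5 -9.2 26.1 0.15 0.00 -0.00 50; 19.4 -8.8 26.2 0.15 0.00 -0.00 50; 19.4 -8.4 26.4 0.15 0.00 -0.00 50; 19.4 -8.0 26.5 0.15 0.00 -0.00 50
19.4 -7.6 26.7 0.15 0.00 -0.00 50; 19.4 -7.2 26.8 0.15 0.00 -0.00 50; 19.4 -6.8 26.9 0.15 0.00 -0.00 50
```

```bash
python3 -m jog '19.5 -9.5 26 0.15 0 0 50; 19.5 -9 26 0.15 0 0 50; 19.5 -9 26 0.15 0 0 50; 19.5 -8.5 26.5 0.15 0 0 50; 19.5 -8 26.5 0.15 0 0 50'
python3 -m jog '19.5 -7.5 26.5 0.15 0 0 50; 19.5 -7 27 0.15 0 0 50; 19.5 -7 27 0.15 0 0 50; 0 0 0 0 0 0 50; 0 0 0 0 0 0 50'
python3 - <<'E'
from h import *
p,R,o=pose(); print(p); snap('wrist','w29')
plan([.506,-.2503,.1],down(np.radians(-85.7)),g=50,n=1)
E
```

```text
t: 42.25
eef_pos: [0.5187, -0.1695, 0.1567]
tool_rot: [0.53, 0.468, 0.528, -0.47]
contact_force: [0.8, 0.8, 0.0]
gripper_width: 0.587
t: 42.75
eef_pos: [0.5051, -0.2515, 0.0989]
tool_rot: [0.518, 0.481, 0.517, -0.483]
contact_force: [-0.3, 0.3, 0.6]
gripper_width: 0.588
[ 0.50514512 -0.25147606  0.0988643 ]
dist mm 0.6 ang 0.2 rows 1 (min 1 )
tool shift total [-0.5  0.1 -0.3] rot units [-0.02  0.03 -0.01]
-0.5 0.1 -0.3 -0.02 0.03 -0.01 50
```

View pics/w29.png

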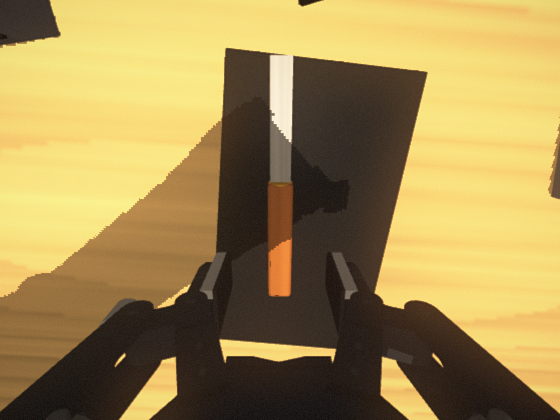

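The pry is lined up between the fingers (cols 268–293). Down, grip, lift and recentre.

```bash
python3 -m jog '25 0 0 0 0 0 50; 25 0 0 0 0 0 50; 20 0 0 0 0 0 50; 14 0 0 0 0 0 50; 4.5 0 0 0 0 0 50'
python3 -m jog '0 0 0 0 0 0 10; 0 0 0 0 0 0 10; 0 0 0 0 0 0 10; 0 0 0 0 0 0 10; 0 0 0 0 0 0 10' 80
python3 -m jog '-15 0 0 0 0 0 10; -15 0 0 0 0 0 10; 0 0 0 0 0 0 10; 0 0 0 0 0 0 10'
python3 - <<'E'
from h import *
p,R,o=pose(); print(p)
plan([.4925-.020,-.2745,.0365],down(np.radians(-92)),g=10,n=5)
E
```

```text
t: 43.3
eef_pos: [0.5058, -0.2499, 0.0106]
tool_rot: [0.519, 0.481, 0.517, -0.482]
contact_force: [-0.4, -0.1, 0.2]
gripper_width: 0.581
t: 43.8
eef_pos: [0.5064, -0.2516, 0.0128]
tool_rot: [0.52, 0.482, 0.516, -0.482]
contact_force: [-1.6, 0.3, 6.5]
gripper_width: 0.207
t: 44.2
eef_pos: [0.5061, -0.2511, 0.0424]
tool_rot: [0.52, 0.482, 0.516, -0.482]
contact_force: [-0.9, -0.1, -1.3]
gripper_width: 0.201
[ 0.5061193  -0.25108454  0.04240428]
dist mm 41.4 ang 6.2 rows 5 (min 1 )
tool shift total [  5.9 -35.2  20.9] rot units [ 1.02  0.03 -0.04]
1.2 -7.0 4.2 0.20 0.01 -0.01 10; 1.2 -7.0 4.3 0.20 0.01 -0.01 10; 1.2 -6.9 4.5 0.20 0.01 -0.01 10; 1.2 -6.8 4.6 0.20 0.01 -0.01 10; 1.2 -6.7 4.8 0.20 0.01 -0.01 10
```

```bash
python3 -m jog '1 -7 4 0.2 0 0 10; 1 -7 4.5 0.2 0 0 10; 1 -7 4.5 0.2 0 0 10; 1 -7 4.5 0.2 0 0 10; 1 -7 5 0.2 0 0 10'
python3 -m jog '10 0 0 0 0 0 10; 8 0 0 0 0 0 10; 0 0 0 0 0 0 10; 0 0 0 0 0 0 10'
```

```text
t: 44.7
eef_pos: [0.4702, -0.2753, 0.0363]
tool_rot: [-0.492, -0.508, -0.49, 0.509]
contact_force: [0.1, -0.8, -0.9]
gripper_width: 0.21
t: 45.1
eef_pos: [0.4714, -0.2744, 0.0181]
tool_rot: [-0.493, -0.508, -0.491, 0.508]
contact_force: [0.1, -0.3, -0.8]
gripper_width: 0.206
```

```bash
python3 -m jog '3 0 0 0 0 0 10; 2 0 0 0 0 0 10; 0 0 0 0 0 0 10; 0 0 0 0 0 0 10'
python3 -m jog '0 0 0 0 0 0 25; 0 0 0 0 0 0 32; 0 0 0 0 0 0 40; 0 0 0 0 0 0 40; 0 0 0 0 0 0 40' 50
python3 -m jog '-20 0 0 0 0 0 40; -40 0 0 0 0 0 40; -45 0 0 0 0 0 40; -45 0 0 0 0 0 40; -45 -20 0 0 0 0 40'
python3 -m jog '-20 0 0 0 0 0 40; 0 0 0 0 0 0 40; 0 0 0 0 0 0 40'
python3 - <<'E'
from h import *
p,R,o=pose(); print(p); im,d,c=snap('wrist','w30');snap('top','t30')
E
```

```text
t: 45.5
eef_pos: [0.4713, -0.2747, 0.0136]
tool_rot: [-0.493, -0.508, -0.49, 0.508]
contact_force: [-0.8, 0.4, -0.8]
gripper_width: 0.208
t: 46.0
eef_pos: [0.4713, -0.2747, 0.0136]
tool_rot: [-0.493, -0.508, -0.49, 0.508]
contact_force: [0.1, -0.8, 0.2]
gripper_width: 0.469
t: 46.5
eef_pos: [0.4527, -0.2731, 0.2105]
tool_rot: [-0.494, -0.507, -0.49, 0.508]
contact_force: [0.7, 0.6, 1.4]
gripper_width: 0.468
t: 46.8
eef_pos: [0.451, -0.2729, 0.2284]
tool_rot: [0.493, 0.508, 0.491, -0.508]
contact_force: [-0.2, 0.7, -0.7]
gripper_width: 0.467
[ 0.45096548 -0.27291863  0.2283762 ]
```

View pics/w30.png

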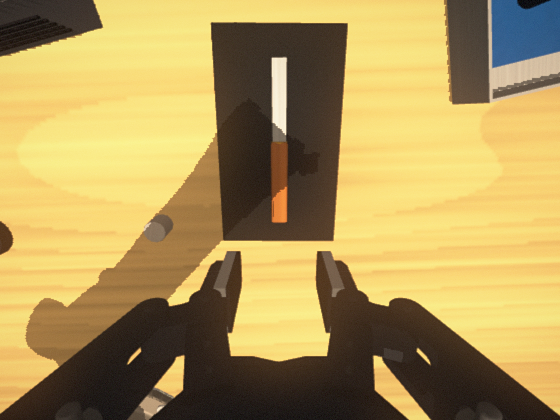

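View pics/t30.png

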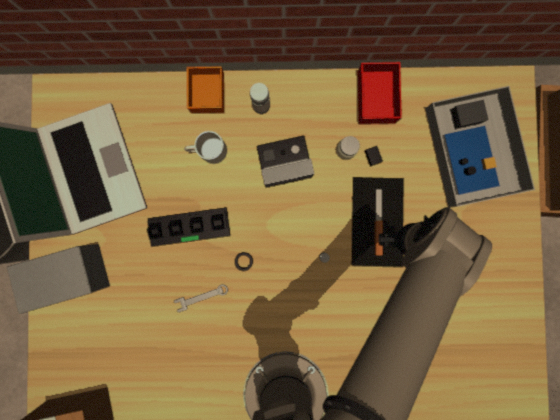

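The pry lies flat and centred on the mat: tip (279,58), end (279,222), mat rows 23–241. Lid shut, and the bystanders are at their original pixels. Handing in.

```bash
python3 -c "
from station import bot
print(bot.get_obs()['t']); print(bot.hand_in())"
```

```text
46.9
the job is handed in; nothing more can be done
None
```

The job is done and handed in at 46.9 s; no verdict is reported. I levered the lid open with the pry blade through the notch and put the three sticks (one well was empty) into bays 0, 1 and 2. I then shut the lid with closed fingers and laid the pry on the mat.

**Last checks**
- **Lid:** its top was flat at 104.7–104.8 mm, with a slope of about 0.003 rad, measured just after shutting. The final top view still shows it closed.
- **Sticks:** before the lid was shut, depth readings put the stick tops at about 91 mm, which means the feet are on the bay floors. I couldn't see them after that.
- **Pry:** in the last wrist picture it lies centred and clear of every mat edge. I judged this by eye and did not measure it again.
- **Bystanders:** the mug, jar, relay and tape are at their starting pixels. The socket is partly in shadow but also looks unmoved.

**What went wrong on the way**
- The pry had been knocked, leaving its tip about 3 mm inside the mat's edge, so I picked it up again and recentred it.
- The planned 25° stick grasp ran into a joint limit, so I gripped the sticks at 13° and tilted them upright over the bays.

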